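# Hang the dipper in the sauce pot and cover it with the notched lid

## Robot

A 6-joint arm with a two-finger parallel gripper is mounted at the origin on the work surface. World frame = base frame: x ahead of the robot, y to its left, z up, the work surface at z = 0. Lengths are in mm, angles in rad, forces in N, time in s.
With the tool pointing down it reaches from about 275 to 1000 mm from the base axis. Payload 8.4 kg.
Tool frame: the origin (TCP) lies midway between the tips of the shut fingers; the grasp point (between the pads) lies 19 mm behind it; z points along the fingers, y is the line along which they close (so a half turn about z gives the same grasp; the last joint's range is limited). The gripper opens to 85 mm and grips with 20 to 120 N. Pads are 22 mm wide; open, the fingers measure 114 mm over their backs; the gripper's body (76 mm by 85 mm) begins 54 mm behind the grasp point. The pads swing forward as they close: fully open they stand 13 mm farther back than shut.
Start: joints at [-1.218, 0.353, 1.633, -0, 1.155, -0.002], TCP at [217.125, -586.075, 231.281] pointing down, gripper open.
Joint ranges: [-2.63, 2.63], [-0.92, 2.1], [0.06, 2.66], [-1.3, 4.44], [0, 2.69], [-3.02, 3.02]. Speed limits (rad/s): [2.22, 2.22, 2.79, 3.14, 3.14, 3.14].

## Interface

Orientations are given as [roll, pitch, yaw] about the fixed x, y, z axes, in that order (R = Rz(yaw) Ry(pitch) Rx(roll)).
In Python, from rig import r gives the robot as it stands.
- The arm moves only by the tool servo_tool, never from a script. Its argument "deltas" is a list of rows, each an object of numbers: "x", "y", "z": the shift along the world's x, y, z in mm; "rx", "ry", "rz": the turn, a rotation vector about the world's x, y, z in rad; "gripper": the gripper's target within -1 to 1 (fully open at 1, half-way at 0, shut at -1). A call has 1 to 10 rows; each row is the pose to reach, as a shift and turn from the pose commanded when the call began; what a row does not reach only later rows make up. A row lasts 1/10 s, in which the tool goes at most 50 mm and 8.59 degrees, less where a joint would pass 70% of its speed; a pose out of reach is approached as far as the arm can. A call with a gripper value outside its range is refused whole. The fingers move at their own pace and stop on an object; "newtons" is the grip in N (left out, the last holds). Time passes only in rows, so rows that repeat a pose let the fingers close. It gives the time, the measured TCP pose, the force, the opening and the grip force at its end, in the units of the state.
- r.sense(): the state, without advancing time (a new reading comes with each control period).
- r.grab_frame(name): name is "scene" or "top" or "wrist"; returns the picture (400x640x3 uint8, blue, green, red); there is no depth.
- r.camera_params(name): a dict with "mtx" (3x3 intrinsics, pixels), "eye" and "orientation" of the camera in the world. Camera axes: x right, y down, z forward; pixel columns grow to the right and rows downward; lengths in mm; the calibration is good to about 2 mm. A picture is of the moment at which its call begins: read the wrist's pose just before it. camera_params takes no time and is no camera call; for the wrist camera it gives the pose at the moment of the call.
- r.sign_off(): hands the job in; it is judged then, once.
Trained networks look in the newest picture that a camera, given by its name, has taken for a name from the list of things; names that differ only in an ending like _2 or _b are one class to them, and where a whole thing is asked for, a point or a joint stands for the part that bears it (a point fixed in the world has none). Each returns a list of dicts, best first, with "conf" (0 to 1); they miss things now and then, are a little off and sometimes report something else, mostly with a low value. They report only what shows in the picture. A call takes as long as a camera call. They do not tell look-alikes from the thing itself.
- r.recognise(name, camera): "box" ([left, top, width, height] in pixels, round what is visible of it).
The state is a dict: "clock": time; "qpos": joint angles; "qvel": joint speeds; "joint_efforts": joint torques, N m; "eef_pos": TCP position; "tcp_rot": TCP orientation; "contact_force": force on the tool from outside, world axes, zero at the start; "wrist_torque": the same for the moment, N m; "opening": opening from 0.0 (shut) to 1.0 (fully open); "grasp_force": force on a finger pad.
Only numpy, scipy, OpenCV 4.12 (cv2) and the standard library are available. Lean on these libraries where they do the work, as an engineer would, in place of code of your own. Each camera call takes 0.05 s, during which the arm holds its last target. There are 200 camera calls.

## Task

Get the basting pot ready for service: hang the red-handled dipper inside the sauce pot by its own hook over the rim, with the cup inside and clear of the bottom, then put the lid on so that it lies flush on the rim with its notch round the dipper's handle. Let neither the dipper nor the lid drop, leave the pot where it stands, and do not disturb the decanter, the citrus squeezer, the tongs or the three plates on which the lid is parked.

Things in the scene. Friction and masses are not known exactly. Their poses are not given: they have to be found in the camera images.
- pot: Open, round, double-walled stainless steel pot, empty, straight-sided: 160 mm outside diameter, wall 4 mm thick (inside radius 76), 130 mm high, floor 5 mm thick, about 0.95 kg, standing loose on the trolley top. Origin at the centre of its underside, z up. It is round: its yaw has no meaning.
- dipper: Steel sauce dipper, about 160 g, 176 mm high, standing on its cup. Origin: centre of the cup's underside; z up along the handle; +x from the cup's centre to the handle, the side on which the hook points out. Cup: 60 mm diameter, 45 mm high. Flat handle strap: upright, x 29.5 to 33.5 mm, 16 mm wide (y). Hung on the pot, its cup is 13 mm clear of the floor and the red grip stands above the rim.
- dipper_hook (a point): Underside of the hook's crown, at (39, 0, 112) mm in the dipper's frame, same axes; it comes to lie on the pot's rim. Crown 4 mm thick, below the grip. The gap for the pot's wall is 11 mm wide: from the strap's outer face (x = 33.5 mm) to the tongue (x 44.5 to 48.5 mm), which points down from the crown to z = 88 mm. All 16 mm wide (y).
- dipper_grip (a point): Centre of the dipper's red plastic grip: at (31.5, 0, 150) mm in the dipper's frame, same axes. The grip is 18 mm wide (y), 12 mm thick (x) and runs from z = 124 to 176 mm, the dipper's top. It can be taken from above across y or across x.
- lid: Flat round steel lid, 166 mm diameter, flange 4 mm thick, about 0.3 kg, parked face up on the plates, black bar handle on top. Origin: its centre, on the flange's underside, which comes to lie on the pot's rim; z up. A locating ring, outer radius 70 mm, stands 8 mm down from the flange: it goes inside the rim, and now rests on the top plate, so the origin starts 35 mm above the trolley.
- lid_grip (a point): Centre of the lid's black bar handle: at (0, 0, 32.5) mm in the lid's frame, same axes. The bar runs along the lid's x, in line with the notch; 74 mm long, 12 mm wide (y), 13 mm tall, 18 mm free below it; it stands on two posts at x = -29 and +29 mm.
- lid_notch (a point): Middle of the lid's notch: at (66, 0, 0) mm in the lid's frame, same axes. The notch is cut through the flange on the lid's +x side, 40 mm wide (y), from x = 50 mm out to the open edge; the locating ring is missing there too.
- decanter: Bystander: small empty glass decanter with a black twist cap, standing upright close to the pot's side. 72 mm diameter up to 105 mm, then tapering to the neck; 190 mm high with the cap (35 mm diameter). Origin at the centre of its underside. Fragile: do not knock it.
- squeezer: Bystander: yellow enamel lever citrus squeezer lying on the trolley among the other things, about 235 mm long (x, handles towards -x), 76 mm wide, 60 mm high. Origin on the trolley top near its middle.
- tongs: Bystander: curved steel tongs lying on the trolley among the other things, 280 mm long (x), 80 mm wide, 22 mm high. Origin on the trolley top at the middle.
- plate_a: Bystander: lowest of the three tinted acrylic plates (blue), 170 mm diameter, 9 mm high. Origin at the centre of its underside, on the trolley.
- plate_b: Bystander: middle plate (orange), same size, its origin 9 mm above that of the lowest.
- plate_c: Bystander: top plate (green), same size, its origin 18 mm above the trolley; its flat top lies at 27 mm and carries the lid.
There are look-alikes about, which are no part of the job. Leave any green look-alike of the dipper alone. What is shaped like the lid but yellow is not meant.

How it is judged:
By the outcome, as a careful person would: the job done as asked, in the order asked, and still so for the second after the job is handed in, with the robot touching nothing.
It also fails if it takes over 61 s, if anything falls off the work surface, if the arm or the gripper's body presses on something with over 40 N, if the wrist force passes 120 N, or if a joint passes its speed limit or range.

## Working session

There is one attempt and no reset: what is moved stays moved. The work goes in short steps, Python scripts to look and compute and a tool call to move; the robot and the scene stay as the last step left them, time stands still between calls to the robot, and variables do not carry over. Pictures are saved under pics/ and viewed, at most 10 in all, crops included, and the job is handed in when it is done.

Besides the shell and the picture viewer there is one more tool, called as a command line: name --argument value ..., lists and objects as JSON in quotes. servo_tool: Moves the arm, as the interface text tells. Its arguments: {"type":"object","properties":{"deltas":{"type":"array","items":{"type":"object","properties":{"x":{"type":"number"},"y":{"type":"number"},"z":{"type":"number"},"rx":{"type":"number"},"ry":{"type":"number"},"rz":{"type":"number"},"gripper":{"type":"number"}}}},"newtons":{"type":"number"}},"required":["deltas"]}

```bash
mkdir -p pics; ls
cat > h.py <<'E'
import numpy as np, cv2
from scipy.spatial.transform import Rotation as R
from rig import r
def rot(c):
    o=np.array(c["orientation"],float)
    return o if o.shape==(3,3) else (R.from_euler('xyz',o).as_matrix() if o.size==3 else None)
def px2w(c,u,v,z):
    d=rot(c)@np.linalg.inv(np.array(c["mtx"]))@np.array([u,v,1.]); e=np.array(c["eye"])
    return e+d*(z-e[2])/d[2]
def w2px(c,p):
    q=np.array(c["mtx"])@rot(c).T@(np.array(p,float)-np.array(c["eye"])); return q[:2]/q[2]
E
python3 - <<'E'
from h import *
for n in("scene","top"):
    im=r.grab_frame(n); cv2.imwrite(f"pics/{n}0.png",im); print(n,r.camera_params(n))
    for t in("pot","dipper","dipper_grip","lid","lid_grip","lid_notch","decanter","squeezer","tongs"):
        print(t,[( [round(x) for x in d["box"]],round(d["conf"],2)) for d in r.recognise(t,n)])
print(r.sense())
E
```

```text
pics
scene {'mtx': array([[418.39293799,   0.        , 319.62279364],
       [  0.        , 418.39293799, 191.47622926],
       [  0.        ,   0.        ,   1.        ]]), 'eye': array([1243.52889964, -949.80696093,  853.68931058]), 'orientation': array([-2.16167659e+00,  9.88634936e-04,  6.68113858e-01])}
pot [([352, 133, 41, 48], 0.62)]
dipper [([313, 163, 20, 42], 0.97), ([280, 148, 17, 56], 0.62), ([236, 251, 37, 9], 0.21)]
dipper_grip [([318, 164, 12, 40], 0.96), ([278, 148, 13, 53], 0.88), ([228, 243, 54, 16], 0.17)]
lid [([232, 217, 47, 37], 0.89), ([162, 271, 66, 48], 0.67)]
lid_grip [([167, 270, 61, 50], 0.91), ([228, 218, 55, 37], 0.61)]
lid_notch [([164, 271, 66, 48], 0.9), ([227, 218, 52, 38], 0.83)]
decanter [([375, 112, 19, 24], 0.83)]
squeezer [([315, 162, 18, 45], 0.6), ([381, 175, 42, 40], 0.57)]
tongs [([319, 224, 58, 54], 0.8)]
top {'mtx': array([[489.36403818,   0.        , 310.75612864],
       [  0.        , 489.36403818, 203.07963552],
       [  0.        ,   0.        ,   1.        ]]), 'eye': array([ 378.00174828,  -67.26528661, 1649.206244  ]), 'orientatio
[... 541 characters left out ...]
], 0.62)]
{'clock': 1.0, 'qpos': array([-1.21840847e+00,  3.53005070e-01,  1.63340753e+00,  1.76233360e-05,
        1.15525993e+00, -2.40303031e-03]), 'qvel': array([ 0.00059305,  0.00119461,  0.00071326, -0.00086392, -0.00016288,
       -0.0007286 ]), 'joint_efforts': array([ 3.64694233e-04, -6.05182743e+01, -3.42442489e+01,  1.33175549e-04,
        1.03693790e-03, -1.11710006e-05]), 'eef_pos': array([ 217.11688469, -586.05159862,  231.27457306]), 'tcp_rot': array([-3.14151282e+00, -1.63149109e-05,  3.54783768e-01]), 'contact_force': array([ 0.27212967, -0.57607804,  1.08921877]), 'wrist_torque': array([0.0247666 , 0.0231846 , 0.03743365]), 'grasp_force': 0.0, 'opening': 0.9970471260797868}
```

Run:
```python
import cv2
a=cv2.imread("pics/top0.png")[120:290,150:510]
cv2.imwrite("pics/top_c.png",cv2.resize(a,None,fx=2.2,fy=2.2,interpolation=cv2.INTER_CUBIC))
a=cv2.imread("pics/scene0.png")[100:330,150:430]
cv2.imwrite("pics/scene_c.png",cv2.resize(a,None,fx=2.6,fy=2.6,interpolation=cv2.INTER_CUBIC))
```

```text
(no output)
```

View pics/top_c.png

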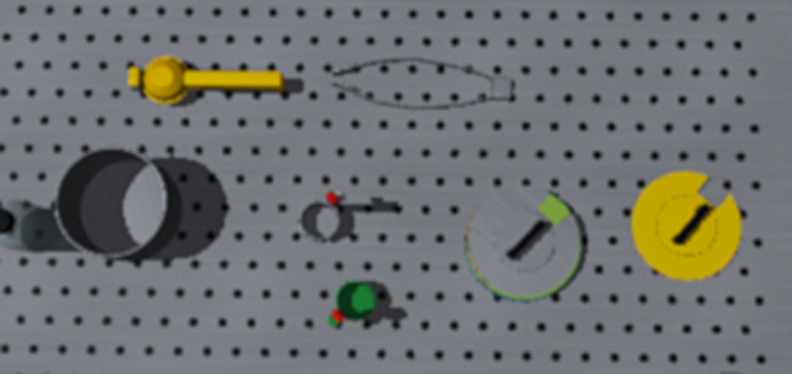

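View pics/scene_c.png

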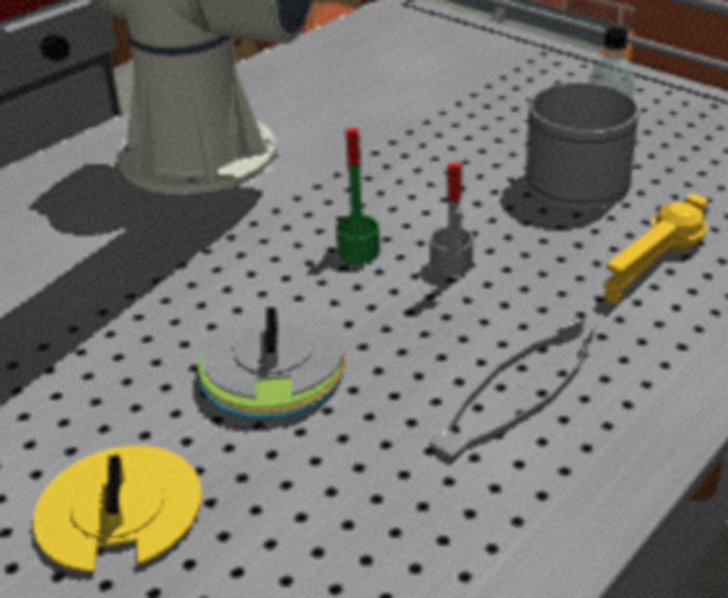

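The top view shows two dippers: a bare-steel one at (299,211) and a green-bodied one at (305,262). Both have red grips, so the steel one is meant. It also shows two lids. The steel one at about (388,230) lies on the green, orange and blue plates and is meant; the yellow one is at (462,222). The pot is at (201,212), with the decanter on its left (+y) side. I'll work out rough positions next.

Run:
```python
from h import *
c=r.camera_params("top"); im=cv2.imread("pics/top0.png").astype(int); b,g,rd=im[...,0],im[...,1],im[...,2]
def blob(m,x0,y0,x1,y1):
    mm=np.zeros(m.shape,bool); mm[y0:y1,x0:x1]=m[y0:y1,x0:x1]; ys,xs=np.nonzero(mm); return xs.mean(),ys.mean(),len(xs)
red=(rd>110)&(g<70)&(b<70)
x=blob(red,285,195,320,225);print("red",x,px2w(c,x[0],x[1],165))
u,v=150+327/2.2,120+221/2.2; print("cup",px2w(c,u,v,45))
print("pot",px2w(c,150+113/2.2,120+203/2.2,130),px2w(c,150+58/2.2,120+203/2.2,130),px2w(c,150+168/2.2,120+203/2.2,130))
x=blob((im.max(2)<60),370,205,405,245);print("bar",x,px2w(c,x[0],x[1],74))
print("lid",px2w(c,150+525/2.2,120+242/2.2,39)); x=blob((g>rd+25)&(g>b+40),375,200,420,235);print("notch",x,px2w(c,x[0],x[1],27))
print("dec cap",px2w(c,150+5/2.2,120+222/2.2,190))
w=r.camera_params("wrist"); print(w); 
T=R.from_euler('xyz',r.sense()["tcp_rot"]).as_matrix(); print(T.T@(w["eye"]-r.sense()["eef_pos"]),T.T@rot(w))
```

```text
red (np.float64(300.2631578947368), np.float64(209.68421052631578), 19) [527.30532865 -15.38185709 165.        ]
cup [503.73251205  -6.39525568  45.        ]
pot [518.97772028 295.03141239 130.        ] [518.03063568 373.46180699 130.        ] [519.92362978 216.69833052 130.        ]
bar (np.float64(389.92929292929296), np.float64(228.44444444444446), 99) [ 479.31812514 -301.48380542   74.        ]
lid [ 476.4023827  -302.42241414   39.        ]
notch (np.float64(401.7378640776699), np.float64(214.79611650485438), 103) [ 528.17951104 -347.83767303   27.        ]
dec cap [485.60622102 427.4291599  190.        ]
{'mtx': array([[310.53175978,   0.        , 319.98608077],
       [  0.        , 310.53175978, 202.8261125 ],
       [  0.        ,   0.        ,   1.        ]]), 'eye': array([ 297.49117402, -556.82318056,  374.55078581]), 'orientation': array([ 2.80639181e+00, -3.36993365e-04, -1.21585142e+00])}
[  85.52463713    0.50147416 -143.27485794] [[ 1.61144348e-04 -9.44338899e-01 -3.28974192e-01]
 [ 9.99999900e-01  1.50502814e-05  4.46636148e-04]
 [-4.16824734e-04 -3.28974231e-01  9.44338807e-01]]
```

servo_tool --deltas '[{"x": 30, "y": -5, "z": 40, "rz": 0.1, "gripper": 1}, {"x": 60, "y": 35, "z": 69, "rz": 0.2}, {"x": 90, "y": 75, "z": 69, "rz": 0.3}, {"x": 120, "y": 115, "z": 69, "rz": 0.42}, {"x": 150, "y": 155, "z": 69, "rz": 0.54}, {"x": 180, "y": 195, "z": 69, "rz": 0.66}, {"x": 210, "y": 235, "z": 69, "rz": 0.76}, {"x": 240, "y": 275, "z": 69, "rz": 0.845}, {"x": 262, "y": 310, "z": 69, "rz": 0.845}, {"x": 280, "y": 336, "z": 69, "rz": 0.845}]'

```text
invalid input
```

servo_tool --deltas '[{}, {}]'

```text
invalid input
```

```bash
cat >> h.py <<'E'
def snap(name):
    c=r.camera_params("wrist"); im=r.grab_frame("wrist"); cv2.imwrite(f"pics/{name}.png",im); np.save(f"pics/{name}.npy",c,allow_pickle=True); return c,im
def load(name): return np.load(f"pics/{name}.npy",allow_pickle=True).item(),cv2.imread(f"pics/{name}.png")
E
python3 - <<'E'
from h import *
c,im=snap("w1"); s=r.sense(); print(s["eef_pos"],s["tcp_rot"],s["clock"])
for p in ([477,-302,39],[527,-15,150],[519,295,130]): print(w2px(c,p))
for t in("lid","lid_grip","lid_notch","dipper_grip"): print(t,[( [round(x) for x in d["box"]],round(d["conf"],2)) for d in r.recognise(t,"wrist")])
E
```

```text
[ 217.12841845 -586.06187967  231.28770441] [-3.14157813e+00  9.80090106e-06  3.54811330e-01] 1.05
[  83.84106671 -268.94883095]
[-1359.98736444 -1581.11050561]
[-3128.47857232 -2453.77485813]
lid []
lid_grip []
lid_notch []
dipper_grip []
```

View pics/w1.png

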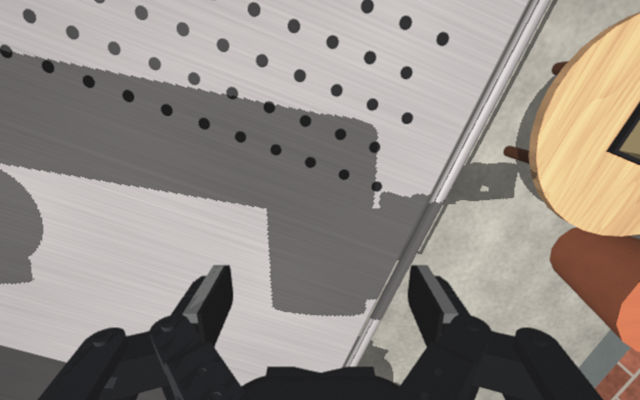

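The move was refused as invalid, so this picture only shows the trolley edge from the start pose. I'll send it again with every key in each row.

servo_tool --deltas '[{"x": 30, "y": 0, "z": 35, "rx": 0, "ry": 0, "rz": 0.1, "gripper": 1}, {"x": 60, "y": 35, "z": 69, "rx": 0, "ry": 0, "rz": 0.2, "gripper": 1}, {"x": 90, "y": 75, "z": 69, "rx": 0, "ry": 0, "rz": 0.3, "gripper": 1}, {"x": 120, "y": 115, "z": 69, "rx": 0, "ry": 0, "rz": 0.42, "gripper": 1}, {"x": 150, "y": 155, "z": 69, "rx": 0, "ry": 0, "rz": 0.54, "gripper": 1}, {"x": 180, "y": 195, "z": 69, "rx": 0, "ry": 0, "rz": 0.66, "gripper": 1}, {"x": 210, "y": 235, "z": 69, "rx": 0, "ry": 0, "rz": 0.76, "gripper": 1}, {"x": 240, "y": 275, "z": 69, "rx": 0, "ry": 0, "rz": 0.845, "gripper": 1}, {"x": 262, "y": 310, "z": 69, "rx": 0, "ry": 0, "rz": 0.845, "gripper": 1}, {"x": 280, "y": 336, "z": 69, "rx": 0, "ry": 0, "rz": 0.845, "gripper": 1}]' --newtons 60

```text
clock: 2.25
eef_pos: [498.4, -247.4, 300.5]
tcp_rot: [3.141, -0.001, 1.201]
contact_force: [-0.6, -0.4, -0.2]
opening: 0.997
grasp_force: 0.0
```

Run:
```python
from h import *
r.grab_frame("wrist"); c,im=snap("w2"); s=r.sense(); print(s["eef_pos"],s["tcp_rot"],s["clock"])
for p in ([477,-302,39],[527,-15,150],[519,295,130]): print(w2px(c,p))
for t in("lid","lid_grip","lid_notch","dipper_grip"): print(t,[( [round(x) for x in d["box"]],round(d["conf"],2)) for d in r.recognise(t,"wrist")])
```

```text
[ 498.98954187 -247.03004306  300.35566272] [ 3.14112103e+00 -1.06290339e-03  1.20352761e+00] 2.35
[318.39421229 207.18123571]
[ 241.25075314 -101.75769881]
[ -30.74241153 -791.78844157]
lid [([340, 280, 84, 81], 0.8), ([261, 144, 120, 117], 0.6)]
lid_grip [([339, 278, 86, 82], 0.89), ([262, 145, 117, 114], 0.69)]
lid_notch [([341, 282, 81, 82], 0.78), ([258, 144, 123, 116], 0.59)]
dipper_grip [([36, 1, 171, 72], 0.67)]
```

View pics/w2.png

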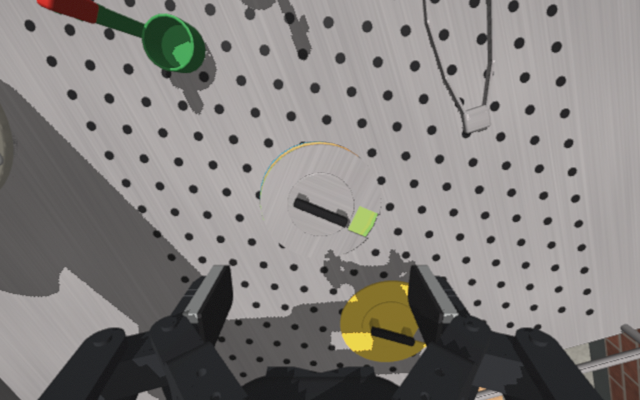

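The picture shows the steel lid on its plates, centred at about (321,202), with the bar from (295,200) to (348,222) and the green plate showing through the notch at (363,221). The yellow lid is at (382,320) and the green dipper at top left. Now I'll measure the lid and move the camera to the steel dipper.

Run:
```python
from h import *
c,im=load("w2"); i=im.astype(int); hsv=cv2.cvtColor(im,cv2.COLOR_BGR2HSV)
m=((im.max(2)<45)*255).astype(np.uint8); m[:,:280]=0;m[:,360:]=0;m[:190]=0;m[240:]=0
ct=max(cv2.findContours(m,0,1)[0],key=cv2.contourArea); rc=cv2.minAreaRect(ct); print("bar px",rc,cv2.boxPoints(rc).tolist())
print([px2w(c,*p,72).round(1).tolist() for p in cv2.boxPoints(rc)],px2w(c,*rc[0],72))
g=cv2.inRange(hsv,(35,80,80),(60,255,255)); g[:,:340]=0;g[:,390:]=0;g[:195]=0;g[250:]=0
ct=max(cv2.findContours(g,0,1)[0],key=cv2.contourArea); rc=cv2.minAreaRect(ct); print("notch",rc)
print([px2w(c,*p,35).round(1).tolist() for p in cv2.boxPoints(rc)],px2w(c,*rc[0],32))
```

```text
bar px ((320.4353942871094, 211.89273071289062), (54.978179931640625, 8.591123580932617), 22.067899703979492) [[293.3463134765625, 205.54580688476562], [296.57403564453125, 197.58407592773438], [347.52447509765625, 218.23965454101562], [344.2967529296875, 226.20138549804688]]
[[452.5, -277.4, 72.0], [460.5, -269.1, 72.0], [511.0, -318.6, 72.0], [503.4, -327.6, 72.0]] [ 481.55678127 -297.86064758   72.        ]
notch ((362.800048828125, 221.4000244140625), (20.57182502746582, 26.832815170288086), 26.56505012512207)
[[503.6, -349.2, 35.0], [531.4, -320.8, 35.0], [551.2, -343.2, 35.0], [523.7, -372.5, 35.0]] [ 527.58017418 -347.48400351   32.        ]
```

servo_tool --deltas '[{"x": 5, "y": 45, "z": 0, "rx": 0, "ry": 0, "rz": 0, "gripper": 1}, {"x": 10, "y": 90, "z": 0, "rx": 0, "ry": 0, "rz": 0, "gripper": 1}, {"x": 15, "y": 135, "z": 0, "rx": 0, "ry": 0, "rz": 0, "gripper": 1}, {"x": 20, "y": 180, "z": 0, "rx": 0, "ry": 0, "rz": 0, "gripper": 1}, {"x": 25, "y": 225, "z": 0, "rx": 0, "ry": 0, "rz": 0, "gripper": 1}, {"x": 25, "y": 250, "z": 0, "rx": 0, "ry": 0, "rz": 0, "gripper": 1}, {"x": 25, "y": 260, "z": 0, "rx": 0, "ry": 0, "rz": 0, "gripper": 1}, {"x": 25, "y": 260, "z": 0, "rx": 0, "ry": 0, "rz": 0, "gripper": 1}]'

```text
clock: 3.35
eef_pos: [522.1, 9.7, 300.3]
tcp_rot: [3.142, 0.0, 1.2]
contact_force: [-0.2, -1.8, 0.6]
opening: 0.995
grasp_force: 0.0
```

Run:
```python
from h import *
c,im=snap("w3"); s=r.sense(); print(s["eef_pos"],s["tcp_rot"],s["clock"],s["qvel"].round(3))
for p in ([527,-15,150],[504,-6,45],[519,295,130]): print(w2px(c,p))
for t in("dipper","dipper_grip","pot"): print(t,[( [round(x) for x in d["box"]],round(d["conf"],2)) for d in r.recognise(t,"wrist")])
```

```text
[522.09223039   8.88981457 300.29154824] [3.14137910e+00 5.48288579e-04 1.19958859e+00] 3.4 [-0.02   0.001 -0.002 -0.003 -0.001 -0.005]
[332.64593518 206.42151484]
[310.96108409 179.40980947]
[ 179.753633   -155.22087861]
dipper [([287, 144, 60, 82], 0.89), ([181, 207, 91, 77], 0.74)]
dipper_grip [([287, 139, 62, 87], 0.95), ([180, 207, 93, 81], 0.94), ([452, 112, 60, 171], 0.38)]
pot []
```

View pics/w3.png

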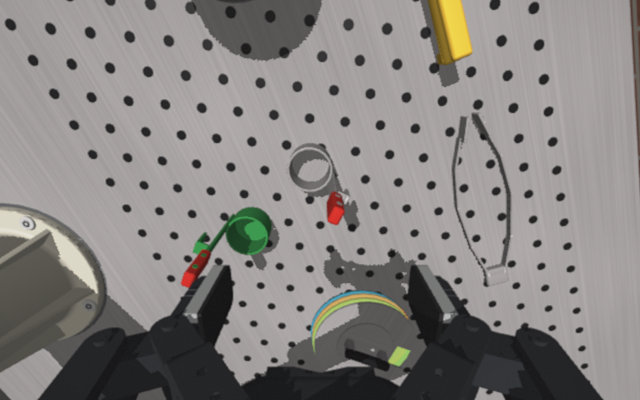

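The steel dipper is in the middle: cup rim at about (311,168), red grip at about (336,208), hook pointing right at about (346,197). The green dipper is at (225,245). I'll confirm with a crop and measure.

Run:
```python
from h import *
c,im=load("w3"); a=im[135:240,275:380]; a=cv2.resize(a,None,fx=5.6,fy=5.6,interpolation=cv2.INTER_CUBIC); cv2.imwrite("pics/w3c.png",a)
hsv=cv2.cvtColor(im,cv2.COLOR_BGR2HSV)
m=cv2.inRange(hsv,(0,130,60),(8,255,255))|cv2.inRange(hsv,(172,130,60),(180,255,255)); m[:,:310]=0;m[:,370:]=0;m[:180]=0;m[235:]=0
ct=max(cv2.findContours(m,0,1)[0],key=cv2.contourArea); print("red bbox",cv2.boundingRect(ct),ct[:,0].tolist())
```

```text
red bbox (327, 192, 18, 33) [[332, 192], [331, 193], [331, 194], [330, 195], [330, 196], [330, 197], [329, 198], [329, 199], [328, 200], [328, 201], [327, 202], [327, 203], [327, 204], [327, 205], [327, 206], [327, 207], [327, 208], [327, 209], [327, 210], [327, 211], [328, 212], [328, 213], [328, 214], [328, 215], [328, 216], [328, 217], [328, 218], [328, 219], [328, 220], [328, 221], [329, 221], [330, 222], [331, 222], [332, 223], [333, 223], [334, 223], [335, 224], [336, 224], [337, 223], [338, 222], [338, 221], [339, 220], [339, 219], [340, 218], [341, 217], [341, 216], [342, 215], [343, 214], [343, 213], [344, 212], [344, 211], [343, 210], [343, 209], [343, 208], [343, 207], [343, 206], [342, 205], [341, 206], [340, 205], [339, 205], [338, 205], [337, 204], [336, 203], [336, 202], [336, 201], [337, 200], [338, 200], [339, 200], [340, 201], [341, 202], [342, 202], [341, 201], [341, 200], [341, 199], [341, 198], [340, 198], [339, 198], [338, 198], [337, 197], [336, 196], [335, 195], [334, 194], [335, 193], [336, 193], [337, 193], [336, 193], [335, 192], [334, 192], [333, 192]]
```

View pics/w3c.png

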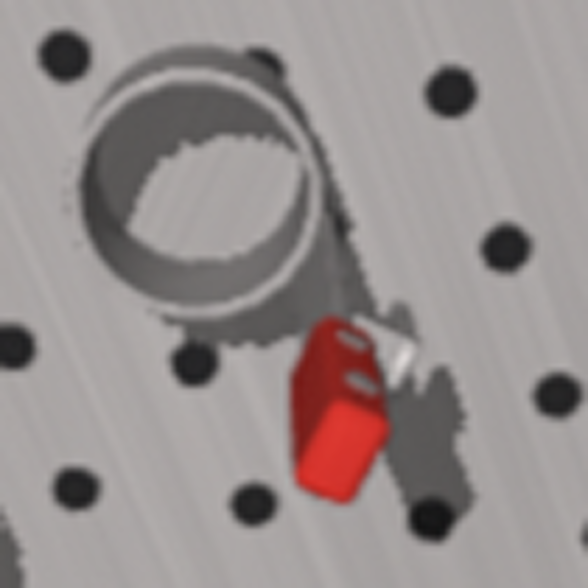

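The crop confirms a bare-steel dipper with a red grip and the hook pointing lower right in the image. The grip's bright top face has corners at crop (335,398), (388,430), (345,503), (297,485), and the cup rim is centred at (202,192).

Run:
```python
from h import *
from scipy.optimize import least_squares
c,im=load("w3"); f=lambda x,y:np.array([275+(x+.5)/5.6-.5,135+(y+.5)/5.6-.5])
cor=[f(335,398),f(388,430),f(345,503),f(297,485)]
W=[px2w(c,*p,176)[:2] for p in cor]; print(np.round(W,1)); print("top centre",np.mean(W,0))
cup=px2w(c,*f(202,192),45); print("cup",cup,[np.round(px2w(c,*f(*q),45),1).tolist() for q in((81,192),(323,192),(202,68),(202,318))])
# joint fit of yaw, x, y, using cup extremes centre + corners
def mod(p,q): C,S=np.cos(p[2]),np.sin(p[2]); return [p[0]+C*q[0]-S*q[1],p[1]+S*q[0]+C*q[1],q[2]]
Q=[(25.5,9),(37.5,9),(37.5,-9),(25.5,-9)]
def res(p,sh):
    return np.r_[np.ravel([w2px(c,mod(p,(*Q[(k+sh)%4],176)))-cor[k] for k in range(4)]), w2px(c,mod(p,(0,0,45)))-f(202,192)]
for sh in range(4):
    s=least_squares(res,[504,-6,-.4],args=(sh,)); print(sh,s.cost,s.x,mod(s.x,(31.5,0,150)),s.fun.round(1))
```

```text
[[531.1  -5.7]
 [537.3 -14.1]
 [526.2 -23.8]
 [519.9 -17.8]]
top centre [528.62810524 -15.36979771]
cup [508.91344251   7.36055174  45.        ] [[482.5, 17.6, 45.0], [535.3, -2.9, 45.0], [519.6, 34.2, 45.0], [497.5, -21.2, 45.0]]
0 8.209705496118266 [507.6360873    7.88294498  -0.83581553] [np.float64(528.7591339972162), np.float64(-15.485129359089573), 150] [ 0.  -0.8  2.1 -1.   0.7  2.  -2.1 -0.1 -1.1 -0. ]
1 294.19100532488636 [ 4.98607599e+02 -9.13463812e+00 -1.33372081e-01] [np.float64(529.8278507908516), np.float64(-13.323414435878398), 150] [  5.8  -2.7   0.5   9.3  -4.4  -0.9  -0.2 -15.3  -2.6  14.1]
2 855.7530384228249 [507.57937631   7.65926015  -0.84019761] [np.float64(528.5998198243816), np.float64(-15.801152352531517), 150] [  2.4  21.1 -18.4  10.1  -1.8 -19.2  18.3 -10.4  -1.    0.2]
3 294.555245058448 [524.37899072  14.83483978  -1.49986133] [np.float64(526.6115697429653), np.float64(-16.585943005537533), 150] [-12.   10.3  -3.7  -3.2   9.2  -5.2   0.2   5.6   8.9  -9.5]
```

servo_tool --deltas '[{"x": 2, "y": -8, "z": -20, "rx": 0, "ry": 0, "rz": -0.12, "gripper": 1}, {"x": 4, "y": -16, "z": -45, "rx": 0, "ry": 0, "rz": -0.24, "gripper": 1}, {"x": 6.6, "y": -25.3, "z": -70, "rx": 0, "ry": 0, "rz": -0.36, "gripper": 1}, {"x": 6.6, "y": -25.3, "z": -85, "rx": 0, "ry": 0, "rz": -0.459, "gripper": 1}, {"x": 6.6, "y": -25.3, "z": -90, "rx": 0, "ry": 0, "rz": -0.459, "gripper": 1}, {"x": 6.6, "y": -25.3, "z": -90, "rx": 0, "ry": 0, "rz": -0.459, "gripper": 1}, {"x": 6.6, "y": -25.3, "z": -90, "rx": 0, "ry": 0, "rz": -0.459, "gripper": 1}]'

```text
clock: 4.25
eef_pos: [529.2, -15.7, 211.1]
tcp_rot: [3.141, -0.001, 0.743]
contact_force: [-0.5, 0.7, -0.1]
opening: 1.001
grasp_force: 0.0
```

Run:
```python
from h import *
c,im=snap("w4"); s=r.sense(); print(s["eef_pos"],s["tcp_rot"],s["clock"],s["qvel"].round(3))
P=[507.6,7.9,-.83]
def mod(p,q): C,S=np.cos(p[2]),np.sin(p[2]); return [p[0]+C*q[0]-S*q[1],p[1]+S*q[0]+C*q[1],q[2]]
for q in [(25.5,9,176),(37.5,9,176),(37.5,-9,176),(25.5,-9,176)]+[(30*np.cos(a),30*np.sin(a),45) for a in np.arange(0,6.2,.5)]:
    u=w2px(c,mod(P,q)); cv2.circle(im,tuple(np.round(u).astype(int).tolist()),1,(255,255,0),-1)
cv2.imwrite("pics/w4a.png",cv2.resize(im[100:400,160:480],None,fx=2,fy=2,interpolation=cv2.INTER_CUBIC))
```

```text
[529.36505425 -15.59382294 211.30172625] [ 3.14048674e+00 -1.12929906e-03  7.42292614e-01] 4.3 [ 0.006 -0.004  0.001  0.    -0.002  0.01 ]
```

View pics/w4a.png

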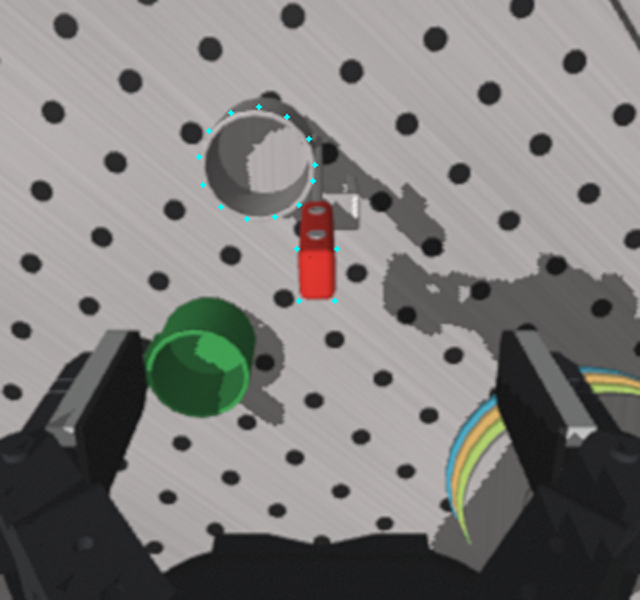

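Run:
```python
from h import *
c,_=load("w4"); print("green cup",px2w(c,259,285,50))
c,_=load("w3"); print("green cup",px2w(c,250,229,50)); [print("green grip",z,px2w(c,187,281,z)) for z in(170,200)]
s=r.sense(); t=np.array(s["eef_pos"]); d=np.array([.675,-.738,0])
print([ (t+k*d).round() for k in(-57,57)])
```

```text
green cup [394.27940718 -46.2352532   50.        ]
green cup [399.79006981 -40.0139262   50.        ]
green grip 170 [361.610648   -30.02076733 170.        ]
green grip 200 [382.66959102 -17.01721126 200.        ]
[array([491.,  26., 211.]), array([568., -58., 211.])]
```

servo_tool --deltas '[{"x": 0, "y": 0, "z": -20, "rx": 0, "ry": 0, "rz": 0, "gripper": 1}, {"x": 0, "y": 0, "z": -40, "rx": 0, "ry": 0, "rz": 0, "gripper": 1}, {"x": 0, "y": 0, "z": -60, "rx": 0, "ry": 0, "rz": 0, "gripper": 1}, {"x": 0, "y": 0, "z": -75, "rx": 0, "ry": 0, "rz": 0, "gripper": 1}, {"x": 0, "y": 0, "z": -79, "rx": 0, "ry": 0, "rz": 0, "gripper": 1}, {"x": 0, "y": 0, "z": -79, "rx": 0, "ry": 0, "rz": 0, "gripper": 0.3}, {"x": 0, "y": 0, "z": -79, "rx": 0, "ry": 0, "rz": 0, "gripper": -0.2}, {"x": 0, "y": 0, "z": -79, "rx": 0, "ry": 0, "rz": 0, "gripper": -0.5}, {"x": 0, "y": 0, "z": -79, "rx": 0, "ry": 0, "rz": 0, "gripper": -0.6}, {"x": 0, "y": 0, "z": -79, "rx": 0, "ry": 0, "rz": 0, "gripper": -1}]' --newtons 60

```text
clock: 5.3
eef_pos: [529.0, -15.4, 131.8]
tcp_rot: [3.141, -0.001, 0.741]
contact_force: [0.1, -0.9, 0.2]
opening: 0.14
grasp_force: 1.4
```

servo_tool --deltas '[{"x": 0, "y": 0, "z": 0, "rx": 0, "ry": 0, "rz": 0, "gripper": -1}, {"x": 0, "y": 0, "z": 0, "rx": 0, "ry": 0, "rz": 0, "gripper": -1}, {"x": 0, "y": 0, "z": 0, "rx": 0, "ry": 0, "rz": 0, "gripper": -1}, {"x": 0, "y": 0, "z": 0, "rx": 0, "ry": 0, "rz": 0, "gripper": -1}]'

```text
clock: 5.7
eef_pos: [528.9, -15.3, 131.9]
tcp_rot: [3.141, -0.0, 0.741]
contact_force: [-1.3, 0.8, 5.0]
opening: 0.134
grasp_force: 58.8
```

The grasp is good, with the opening at about 11.4 mm on the 12 mm grip. Next I lift, and move towards the pot.

servo_tool --deltas '[{"x": 0, "y": 0, "z": 5, "rx": 0, "ry": 0, "rz": 0, "gripper": -1}, {"x": 0, "y": 0, "z": 20, "rx": 0, "ry": 0, "rz": 0, "gripper": -1}, {"x": 0, "y": 0, "z": 45, "rx": 0, "ry": 0, "rz": 0, "gripper": -1}, {"x": 0, "y": 0, "z": 75, "rx": 0, "ry": 0, "rz": 0, "gripper": -1}, {"x": 0, "y": 0, "z": 105, "rx": 0, "ry": 0, "rz": 0, "gripper": -1}, {"x": 0, "y": 0, "z": 135, "rx": 0, "ry": 0, "rz": 0, "gripper": -1}, {"x": 0, "y": 0, "z": 165, "rx": 0, "ry": 0, "rz": 0, "gripper": -1}, {"x": 0, "y": 0, "z": 185, "rx": 0, "ry": 0, "rz": 0, "gripper": -1}, {"x": 0, "y": 0, "z": 190, "rx": 0, "ry": 0, "rz": 0, "gripper": -1}, {"x": 0, "y": 0, "z": 190, "rx": 0, "ry": 0, "rz": 0, "gripper": -1}]'

```text
clock: 6.7
eef_pos: [528.8, -15.4, 321.5]
tcp_rot: [3.141, -0.001, 0.741]
contact_force: [0.8, -1.0, -2.4]
opening: 0.136
grasp_force: 58.6
```

servo_tool --deltas '[{"x": -5, "y": 15, "z": 0, "rx": 0, "ry": 0, "rz": 0, "gripper": -1}, {"x": -14, "y": 45, "z": 0, "rx": 0, "ry": 0, "rz": 0, "gripper": -1}, {"x": -24, "y": 80, "z": 0, "rx": 0, "ry": 0, "rz": 0, "gripper": -1}, {"x": -34, "y": 115, "z": 0, "rx": 0, "ry": 0, "rz": 0, "gripper": -1}, {"x": -44, "y": 150, "z": 0, "rx": 0, "ry": 0, "rz": 0, "gripper": -1}, {"x": -54, "y": 185, "z": 0, "rx": 0, "ry": 0, "rz": 0, "gripper": -1}, {"x": -62, "y": 215, "z": 0, "rx": 0, "ry": 0, "rz": 0, "gripper": -1}, {"x": -64, "y": 240, "z": 0, "rx": 0, "ry": 0, "rz": 0, "gripper": -1}, {"x": -64, "y": 250, "z": 0, "rx": 0, "ry": 0, "rz": 0, "gripper": -1}, {"x": -64, "y": 250, "z": 0, "rx": 0, "ry": 0, "rz": 0, "gripper": -1}]'

```text
clock: 7.7
eef_pos: [463.8, 235.7, 320.0]
tcp_rot: [-3.141, 0.002, 0.743]
contact_force: [-0.1, -0.4, -2.1]
opening: 0.134
grasp_force: 58.8
```

servo_tool --deltas '[{"x": 0, "y": 0, "z": 0, "rx": 0, "ry": 0, "rz": 0, "gripper": -1}, {"x": 0, "y": 0, "z": 0, "rx": 0, "ry": 0, "rz": 0, "gripper": -1}]'

```text
clock: 7.9
eef_pos: [464.7, 233.6, 320.9]
tcp_rot: [3.142, 0.001, 0.74]
contact_force: [0.4, -0.8, -1.5]
opening: 0.133
grasp_force: 58.8
```

Run:
```python
from h import *
c,im=snap("w5"); s=r.sense(); print(s["eef_pos"],s["tcp_rot"],s["clock"],s["qvel"].round(3),s["opening"],s["grasp_force"],s["contact_force"])
print([( [round(x) for x in d["box"]],round(d["conf"],2)) for d in r.recognise("pot","wrist")])
cv2.imwrite("pics/w5a.png",im)
```

```text
[464.79305349 233.62923128 321.08204518] [3.14148537e+00 4.97101311e-04 7.39608893e-01] 7.95 [-0.003 -0.004 -0.002  0.     0.002  0.003] 0.13352239476973635 58.771666288375854 [ 0.41219531  0.68075907 -1.87932303]
[([229, 0, 158, 169], 0.74)]
```

View pics/w5a.png

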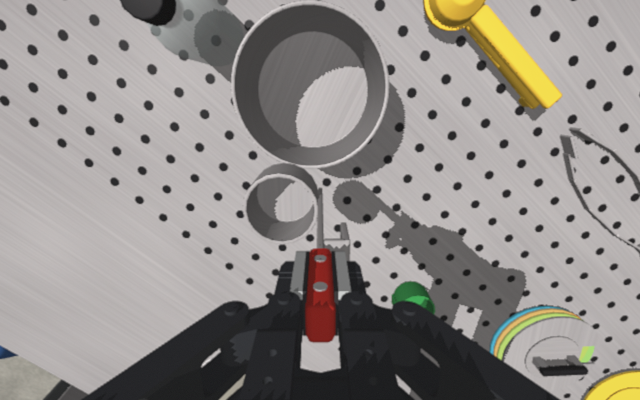

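The dipper hangs upright in the fingers, with the cup rim centred at about (282,207) and the hook to its right at (342,232). The pot rim's ellipse is centred at about (310,83), and the decanter is beyond it at the upper left. Now I'll fit both circles.

```bash
cat >> h.py <<'E'
from scipy.optimize import minimize
def fitc(c,im,x0,y0,z,radii,span=15):
    g=cv2.GaussianBlur(cv2.cvtColor(im,cv2.COLOR_BGR2GRAY),(0,0),.8).astype(np.float32)
    G=np.hypot(cv2.Sobel(g,5,1,0),cv2.Sobel(g,5,0,1)); a=np.linspace(0,2*np.pi,180)
    def sc(p):
        t=0
        for ra in radii:
            P=np.stack([p[0]+ra*np.cos(a),p[1]+ra*np.sin(a),0*a+z],1)-c["eye"]; q=(np.array(c["mtx"])@rot(c).T@P.T); q=(q[:2]/q[2]).astype(np.float32)
            t+=np.mean(np.minimum(cv2.remap(G,q[0][None],q[1][None],1),150))
        return -t
    s=min(((sc((x,y)),x,y) for x in np.arange(x0-span,x0+span+.1,1.) for y in np.arange(y0-span,y0+span+.1,1.)))
    o=minimize(sc,s[1:],method="Nelder-Mead",options=dict(initial_simplex=np.array(s[1:])+[[0,0],[1,0],[0,1]])); return o.x,-o.fun
E
python3 - <<'E'
from h import *
c,im=load("w5"); print(px2w(c,310,84,130))
print("pot",fitc(c,im,519,295,130,(80,76)), fitc(c,im,519,295,130,(80,)), fitc(c,im,519,295,130,(76,)))
x=px2w(c,282,207,234); print("cup",x, fitc(c,im,x[0],x[1],234,(30,)), "expect", np.array([464.8,233.6])-31.5*np.array([np.cos(-.83),np.sin(-.83)]))
ct=cv2.imread("pics/top0.png"); print("top pot",fitc(r.camera_params("top"),ct,519,295,130,(80,76)))
E
```

```text
[528.71686031 304.66018064 130.        ]
pot (array([524.50582033, 300.32939747]), np.float64(232.0272216796875)) (array([519.65647861, 299.6077138 ]), np.float64(102.69893646240234)) (array([523.81744385, 301.11410522]), np.float64(149.4851837158203))
cup [446.10692105 256.21222564 234.        ] (array([445.93214604, 252.61786439]), np.float64(108.50511932373047)) expect [443.54141356 256.84483819]
top pot (array([521.73846963, 296.05817527]), np.float64(267.1805419921875))
```

Run:
```python
from h import *
def prof(c,im,x,y,z,R0,R1,name):
    g=cv2.cvtColor(im,cv2.COLOR_BGR2GRAY).astype(np.float32); a=np.linspace(0,2*np.pi,360,endpoint=False); rr=np.arange(R0,R1,.25)
    P=np.stack(np.broadcast_arrays(x+rr[:,None]*np.cos(a),y+rr[:,None]*np.sin(a),float(z)),-1)-c["eye"]
    q=P@rot(c)@np.array(c["mtx"]).T; q=(q[...,:2]/q[...,2:]).astype(np.float32)
    return cv2.remap(g,q[...,0],q[...,1],cv2.INTER_CUBIC)
c,im=load("w5"); A=prof(c,im,524,300,130,64,96,"a")
B=prof(r.camera_params("top"),cv2.imread("pics/top0.png"),521.7,296,130,64,96,"b")
o=np.vstack([cv2.resize(A,(720,256)),np.zeros((10,720)),cv2.resize(B,(720,256))])
cv2.imwrite("pics/prof.png",np.clip(o,0,255))
```

```text
[ WARN:0@0.394] global loadsave.cpp:1063 imwrite_ Unsupported depth image for selected encoder is fallbacked to CV_8U.
```

View pics/prof.png

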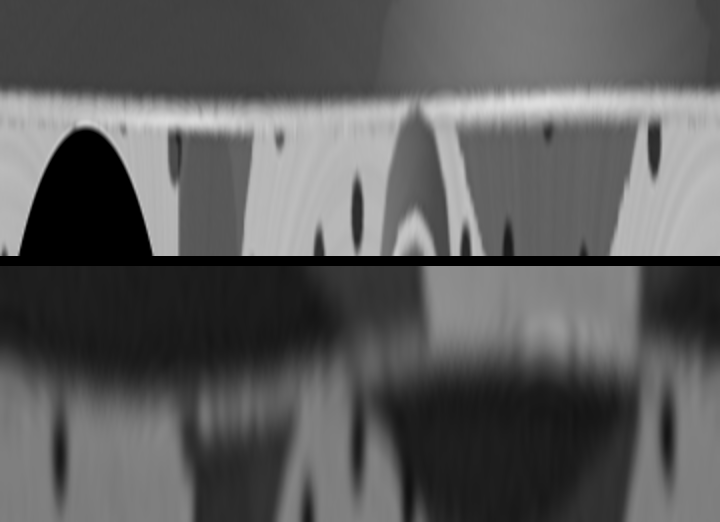

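The upper strip (wrist camera) shows the rim band nearly flat at radius 75–80 mm, so the wrist fit is close. The top camera is too coarse. I'll refine on the inner dark-to-bright edge.

```bash
cat >> h.py <<'E'
def edgefit(c,im,x,y,z,R0,R1,r0):
    """circle fit on the strongest dark-to-bright radial edge in [R0,R1]"""
    g=cv2.GaussianBlur(cv2.cvtColor(im,cv2.COLOR_BGR2GRAY),(0,0),.6).astype(np.float32); a=np.linspace(0,2*np.pi,360,endpoint=False); rr=np.arange(R0,R1,.2)
    P=np.stack(np.broadcast_arrays(x+rr[:,None]*np.cos(a),y+rr[:,None]*np.sin(a),float(z)),-1)-c["eye"]
    q=P@rot(c)@np.array(c["mtx"]).T; q=(q[...,:2]/q[...,2:]).astype(np.float32)
    A=cv2.remap(g,q[...,0],q[...,1],1,borderValue=-1); D=A[8:]-A[:-8]; ok=(A.min(0)>=0)&(D.max(0)>35)
    re=rr[:-8][D.argmax(0)]+.8
    from scipy.optimize import least_squares
    X=x+re*np.cos(a); Y=y+re*np.sin(a); X,Y=X[ok],Y[ok]
    s=least_squares(lambda p:np.hypot(X-p[0],Y-p[1])-p[2],[x,y,r0],loss="soft_l1",f_scale=.5); return s.x,ok.sum(),np.median(abs(s.fun))
E
python3 - <<'E'
from h import *
c,im=load("w5"); x,y=524,300
for k in range(2): s=edgefit(c,im,x,y,130,71,79,76); print(s); x,y=s[0][:2]
s=edgefit(c,im,446,254,234,24,34,28); print("cup in hand",s)
E
```

```text
(array([523.42074934, 300.69580942,  76.09591958]), np.int64(355), np.float64(0.12024440095285627))
(array([523.42710612, 300.70277841,  76.10097132]), np.int64(355), np.float64(0.10219813327685756))
cup in hand (array([443.98175403, 255.36152091,  27.51453694]), np.int64(338), np.float64(0.674486853145611))
```

servo_tool --deltas '[{"x": 8, "y": 1, "z": 0, "rx": 0, "ry": 0, "rz": 0, "gripper": -1}, {"x": 28, "y": 4, "z": 0, "rx": 0, "ry": 0, "rz": 0, "gripper": -1}, {"x": 53, "y": 7, "z": 0, "rx": 0, "ry": 0, "rz": 0, "gripper": -1}, {"x": 78, "y": 11, "z": 0, "rx": 0, "ry": 0, "rz": 0, "gripper": -1}, {"x": 98, "y": 14, "z": 0, "rx": 0, "ry": 0, "rz": 0, "gripper": -1}, {"x": 106, "y": 15.2, "z": 0, "rx": 0, "ry": 0, "rz": 0, "gripper": -1}, {"x": 106, "y": 15.2, "z": -10, "rx": 0, "ry": 0, "rz": 0, "gripper": -1}, {"x": 106, "y": 15.2, "z": -30, "rx": 0, "ry": 0, "rz": 0, "gripper": -1}, {"x": 106, "y": 15.2, "z": -40, "rx": 0, "ry": 0, "rz": 0, "gripper": -1}, {"x": 106, "y": 15.2, "z": -40, "rx": 0, "ry": 0, "rz": 0, "gripper": -1}]'

```text
clock: 9.0
eef_pos: [569.0, 249.2, 279.3]
tcp_rot: [-3.14, 0.004, 0.741]
contact_force: [1.0, -0.0, -1.9]
opening: 0.13
grasp_force: 58.7
```

servo_tool --deltas '[{"x": 0, "y": 0, "z": 0, "rx": 0, "ry": 0, "rz": 0, "gripper": -1}, {"x": 0, "y": 0, "z": 0, "rx": 0, "ry": 0, "rz": 0, "gripper": -1}]'

```text
clock: 9.2
eef_pos: [571.0, 250.0, 282.3]
tcp_rot: [3.141, -0.001, 0.741]
contact_force: [0.8, 0.3, -1.1]
opening: 0.134
grasp_force: 58.7
```

Run:
```python
from h import *
c,im=snap("w6"); s=r.sense(); print(s["eef_pos"],s["tcp_rot"],s["clock"],s["opening"],s["contact_force"])
for d in((0,0),(1,1)): print("pot",edgefit(c,im,523.3+d[0],301+d[1],130,71,79,76))
e=s["eef_pos"]; x=e[:2]-31.5*np.array([.675,-.738]); print("expect cup",x,"fit",edgefit(c,im,x[0],x[1],e[2]-131.5+45,24,34,28))
print(w2px(c,[523.3,301,130]),w2px(c,[*x,e[2]-87]))
```

```text
[571.01240221 250.03621529 282.29493776] [ 3.14112988e+00 -1.45172985e-03  7.40846300e-01] 9.25 0.12870518086113686 [ 0.18628648  0.1268224  -2.25528903]
pot (array([523.47433145, 300.82993371,  76.09623314]), np.int64(299), np.float64(0.16228255679860126))
pot (array([523.44120241, 300.90565768,  76.05035978]), np.int64(302), np.float64(0.19236362287003317))
expect cup [549.74990221 273.28321529] fit (array([549.74917861, 272.424677  ,  26.86657726]), np.int64(308), np.float64(0.12186354553232093))
[248.66937531 186.86433881] [279.17151291 208.94473589]
```

servo_tool --deltas '[{"x": 0.3, "y": -0.4, "z": -5, "rx": 0, "ry": 0, "rz": 0, "gripper": -1}, {"x": 0.3, "y": -0.4, "z": -18, "rx": 0, "ry": 0, "rz": 0, "gripper": -1}, {"x": 0.3, "y": -0.4, "z": -33, "rx": 0, "ry": 0, "rz": 0, "gripper": -1}, {"x": 0.3, "y": -0.4, "z": -48, "rx": 0, "ry": 0, "rz": 0, "gripper": -1}, {"x": 0.3, "y": -0.4, "z": -63, "rx": 0, "ry": 0, "rz": 0, "gripper": -1}, {"x": 0.3, "y": -0.4, "z": -76, "rx": 0, "ry": 0, "rz": 0, "gripper": -1}, {"x": 0.3, "y": -0.4, "z": -85, "rx": 0, "ry": 0, "rz": 0, "gripper": -1}, {"x": 0.3, "y": -0.4, "z": -92, "rx": 0, "ry": 0, "rz": 0, "gripper": -1}, {"x": 0.3, "y": -0.4, "z": -95, "rx": 0, "ry": 0, "rz": 0, "gripper": -1}, {"x": 0.3, "y": -0.4, "z": -95, "rx": 0, "ry": 0, "rz": 0, "gripper": -1}]'

```text
clock: 10.25
eef_pos: [571.0, 249.4, 186.1]
tcp_rot: [-3.142, 0.0, 0.741]
contact_force: [0.1, 0.7, -1.5]
opening: 0.13
grasp_force: 58.8
```

servo_tool --deltas '[{"x": 0, "y": 0, "z": -5, "rx": 0, "ry": 0, "rz": 0, "gripper": -1}, {"x": 0, "y": 0, "z": -10, "rx": 0, "ry": 0, "rz": 0, "gripper": -1}, {"x": 0, "y": 0, "z": -15, "rx": 0, "ry": 0, "rz": 0, "gripper": -1}, {"x": 0, "y": 0, "z": -20, "rx": 0, "ry": 0, "rz": 0, "gripper": -1}, {"x": 0, "y": 0, "z": -24, "rx": 0, "ry": 0, "rz": 0, "gripper": -1}, {"x": 0, "y": 0, "z": -27, "rx": 0, "ry": 0, "rz": 0, "gripper": -1}, {"x": 0, "y": 0, "z": -29, "rx": 0, "ry": 0, "rz": 0, "gripper": -1}, {"x": 0, "y": 0, "z": -30, "rx": 0, "ry": 0, "rz": 0, "gripper": -1}, {"x": 0, "y": 0, "z": -30, "rx": 0, "ry": 0, "rz": 0, "gripper": -1}]'

```text
clock: 11.15
eef_pos: [571.0, 249.4, 156.2]
tcp_rot: [-3.142, 0.0, 0.741]
contact_force: [0.9, 0.8, -2.5]
opening: 0.133
grasp_force: 58.8
```

servo_tool --deltas '[{"x": 0, "y": 0, "z": -1.5, "rx": 0, "ry": 0, "rz": 0, "gripper": -1}, {"x": 0, "y": 0, "z": -3, "rx": 0, "ry": 0, "rz": 0, "gripper": -1}, {"x": 0, "y": 0, "z": -4, "rx": 0, "ry": 0, "rz": 0, "gripper": -1}, {"x": 0, "y": 0, "z": -5, "rx": 0, "ry": 0, "rz": 0, "gripper": -1}, {"x": 0, "y": 0, "z": -5.5, "rx": 0, "ry": 0, "rz": 0, "gripper": -1}, {"x": 0, "y": 0, "z": -5.5, "rx": 0, "ry": 0, "rz": 0, "gripper": -1}]'

```text
clock: 11.75
eef_pos: [571.0, 249.4, 150.7]
tcp_rot: [-3.142, 0.0, 0.741]
contact_force: [-0.1, 0.3, -2.2]
opening: 0.133
grasp_force: 58.8
```

servo_tool --deltas '[{"x": 0, "y": 0, "z": -0.5, "rx": 0, "ry": 0, "rz": 0, "gripper": -1}, {"x": 0, "y": 0, "z": -1, "rx": 0, "ry": 0, "rz": 0, "gripper": -1}, {"x": 0, "y": 0, "z": -1, "rx": 0, "ry": 0, "rz": 0, "gripper": -1}]'

```text
clock: 12.05
eef_pos: [571.1, 249.5, 149.9]
tcp_rot: [3.142, -0.0, 0.741]
contact_force: [-0.7, -0.1, 0.5]
opening: 0.134
grasp_force: 59.3
```

servo_tool --deltas '[{"x": 0, "y": 0, "z": -0.3, "rx": 0, "ry": 0, "rz": 0, "gripper": -1}, {"x": 0, "y": 0, "z": -0.6, "rx": 0, "ry": 0, "rz": 0, "gripper": -1}, {"x": 0, "y": 0, "z": -0.6, "rx": 0, "ry": 0, "rz": 0, "gripper": -1}]'

```text
clock: 12.35
eef_pos: [571.2, 249.5, 149.9]
tcp_rot: [3.141, -0.0, 0.741]
contact_force: [-2.1, -0.4, 5.8]
opening: 0.13
grasp_force: 60.0
```

servo_tool --deltas '[{"x": 0, "y": 0, "z": 0.5, "rx": 0, "ry": 0, "rz": 0, "gripper": -0.7}, {"x": 0, "y": 0, "z": 0.5, "rx": 0, "ry": 0, "rz": 0, "gripper": -0.6}, {"x": 0, "y": 0, "z": 0.5, "rx": 0, "ry": 0, "rz": 0, "gripper": -0.5}, {"x": 0, "y": 0, "z": 0.5, "rx": 0, "ry": 0, "rz": 0, "gripper": -0.2}, {"x": 0, "y": 0, "z": 0.5, "rx": 0, "ry": 0, "rz": 0, "gripper": 0.3}, {"x": 0, "y": 0, "z": 0.5, "rx": 0, "ry": 0, "rz": 0, "gripper": 0.7}, {"x": 0, "y": 0, "z": 0.5, "rx": 0, "ry": 0, "rz": 0, "gripper": 1}, {"x": 0, "y": 0, "z": 0.5, "rx": 0, "ry": 0, "rz": 0, "gripper": 1}, {"x": 0, "y": 0, "z": 0.5, "rx": 0, "ry": 0, "rz": 0, "gripper": 1}]'

```text
clock: 13.25
eef_pos: [571.0, 249.4, 149.7]
tcp_rot: [-3.142, 0.0, 0.741]
contact_force: [0.5, -0.5, 0.1]
opening: 1.004
grasp_force: 0.0
```

servo_tool --deltas '[{"x": 0, "y": 0, "z": 10, "rx": 0, "ry": 0, "rz": 0, "gripper": 1}, {"x": 0, "y": 0, "z": 30, "rx": 0, "ry": 0, "rz": 0, "gripper": 1}, {"x": 0, "y": 0, "z": 60, "rx": 0, "ry": 0, "rz": 0, "gripper": 1}, {"x": 0, "y": 0, "z": 100, "rx": 0, "ry": 0, "rz": 0, "gripper": 1}, {"x": -15, "y": -10, "z": 140, "rx": 0, "ry": 0, "rz": 0, "gripper": 1}, {"x": -40, "y": -25, "z": 165, "rx": 0, "ry": 0, "rz": 0, "gripper": 1}, {"x": -70, "y": -45, "z": 170, "rx": 0, "ry": 0, "rz": 0, "gripper": 1}, {"x": -85, "y": -55, "z": 170, "rx": 0, "ry": 0, "rz": 0, "gripper": 1}, {"x": -90, "y": -60, "z": 170, "rx": 0, "ry": 0, "rz": 0, "gripper": 1}, {"x": -90, "y": -60, "z": 170, "rx": 0, "ry": 0, "rz": 0, "gripper": 1}]'

```text
clock: 14.25
eef_pos: [480.9, 189.1, 320.4]
tcp_rot: [3.141, -0.001, 0.74]
contact_force: [0.7, 0.4, -0.2]
opening: 0.997
grasp_force: 0.0
```

Run:
```python
from h import *
r.grab_frame("wrist");r.grab_frame("wrist"); c,im=snap("w7"); s=r.sense(); print(s["eef_pos"],s["tcp_rot"],s["clock"],s["opening"],s["contact_force"])
for k in range(2): print("pot",edgefit(c,im,523.4+k,301+k,130,71,79,76))
P=[523.4+39*.675,300.9-39*.738]; print("dip origin",P)
hsv=cv2.cvtColor(im,cv2.COLOR_BGR2HSV); m=cv2.inRange(hsv,(0,130,60),(8,255,255))|cv2.inRange(hsv,(172,130,60),(180,255,255))
cs=cv2.findContours(m,0,1)[0]
for ct in sorted(cs,key=cv2.contourArea)[-3:]: print(cv2.boundingRect(ct),cv2.contourArea(ct))
def mod(q): return [P[0]+.675*q[0]+.738*q[1],P[1]-.738*q[0]+.675*q[1],q[2]+18]
print("expected grip pts",[w2px(c,mod(q)).round(1).tolist() for q in [(25.5,9,176),(37.5,9,176),(37.5,-9,176),(25.5,-9,176),(25.5,9,124),(37.5,9,124)]])
cup=mod((0,0,45)); print("cup px",w2px(c,cup)); cv2.imwrite("pics/w7a.png",im)
```

```text
[481.83912209 189.88339142 319.64374491] [ 3.14158874e+00 -2.81984861e-04  7.40817402e-01] 14.4 0.9987303378266879 [-0.6330219  -1.02553127  0.02299393]
pot (array([523.42736085, 300.65814237,  76.10917548]), np.int64(261), np.float64(0.09504357576406619))
pot (array([523.42375657, 300.66389722,  76.10697841]), np.int64(259), np.float64(0.09198051831371856))
dip origin [549.725, 272.118]
(376, 337, 17, 40) 310.5
(332, 56, 15, 26) 312.5
expected grip pts [[332.5, 55.2], [347.7, 55.2], [347.0, 79.7], [332.2, 79.7], [330.4, 61.8], [343.0, 61.8]]
cup px [306.84576932  76.69542376]
```

The pot is unmoved, and the red grip is at (332–347, 56–82), where the hung pose predicts it. Now the lid. I come in with tool yaw about 2.34 so that joint 6 stays well inside its range both here and at the pot.

servo_tool --deltas '[{"x": 0, "y": -20, "z": 0, "rx": 0, "ry": 0, "rz": 0.1, "gripper": 1}, {"x": 0, "y": -60, "z": 0, "rx": 0, "ry": 0, "rz": 0.24, "gripper": 1}, {"x": 0, "y": -105, "z": 0, "rx": 0, "ry": 0, "rz": 0.38, "gripper": 1}, {"x": 0, "y": -150, "z": 0, "rx": 0, "ry": 0, "rz": 0.52, "gripper": 1}, {"x": 0, "y": -195, "z": 0, "rx": 0, "ry": 0, "rz": 0.66, "gripper": 1}, {"x": 0, "y": -240, "z": 0, "rx": 0, "ry": 0, "rz": 0.8, "gripper": 1}, {"x": 0, "y": -285, "z": 0, "rx": 0, "ry": 0, "rz": 0.94, "gripper": 1}, {"x": -3, "y": -330, "z": 0, "rx": 0, "ry": 0, "rz": 1.08, "gripper": 1}, {"x": -6, "y": -375, "z": 0, "rx": 0, "ry": 0, "rz": 1.22, "gripper": 1}, {"x": -10, "y": -415, "z": -15, "rx": 0, "ry": 0, "rz": 1.36, "gripper": 1}]'

```text
clock: 15.4
eef_pos: [473.4, -221.0, 307.7]
tcp_rot: [3.14, 0.002, 2.049]
contact_force: [0.9, -0.1, -0.3]
opening: 1.0
grasp_force: 0.0
```

servo_tool --deltas '[{"x": -2, "y": -30, "z": -30, "rx": 0, "ry": 0, "rz": 0.12, "gripper": 1}, {"x": -3, "y": -50, "z": -55, "rx": 0, "ry": 0, "rz": 0.24, "gripper": 1}, {"x": -3, "y": -59, "z": -70, "rx": 0, "ry": 0, "rz": 0.24, "gripper": 1}, {"x": -3, "y": -59, "z": -75, "rx": 0, "ry": 0, "rz": 0.24, "gripper": 1}, {"x": -3, "y": -59, "z": -75, "rx": 0, "ry": 0, "rz": 0.24, "gripper": 1}, {"x": -3, "y": -59, "z": -75, "rx": 0, "ry": 0, "rz": 0.24, "gripper": 1}]'

```text
clock: 16.0
eef_pos: [469.8, -276.8, 232.7]
tcp_rot: [3.141, 0.001, 2.283]
contact_force: [-0.5, -0.4, 0.2]
opening: 0.998
grasp_force: 0.0
```

Run:
```python
from h import *
c,im=snap("w8"); s=r.sense(); print(s["eef_pos"],s["tcp_rot"],s["clock"],s["qpos"].round(2),s["qvel"].round(3))
u,v=w2px(c,[481,-298,74]); print(u,v)
m=((im.max(2)<60)*255).astype(np.uint8); mm=np.zeros_like(m); mm[int(v)-60:int(v)+60,int(u)-35:int(u)+35]=m[int(v)-60:int(v)+60,int(u)-35:int(u)+35]
ct=max(cv2.findContours(mm,0,1)[0],key=cv2.contourArea); rc=cv2.minAreaRect(ct); print("bar",rc)
B=[px2w(c,*p,74).round(1) for p in cv2.boxPoints(rc)]; print(B)
hsv=cv2.cvtColor(im,cv2.COLOR_BGR2HSV); g=cv2.inRange(hsv,(35,80,60),(60,255,255)); u,v=map(int,w2px(c,[527,-347,30])); gg=np.zeros_like(g); gg[v-45:v+45,u-45:u+45]=g[v-45:v+45,u-45:u+45]
ct=max(cv2.findContours(gg,0,1)[0],key=cv2.contourArea); rc=cv2.minAreaRect(ct); print("notch",rc,[px2w(c,*p,35).round(1) for p in cv2.boxPoints(rc)],px2w(c,*rc[0],31))
a=im[100:340,200:440]; cv2.imwrite("pics/w8a.png",cv2.resize(a,None,fx=2.4,fy=2.4,interpolation=cv2.INTER_CUBIC))
```

```text
[ 469.80055103 -276.91393171  232.95454087] [3.14090109e+00 1.50322681e-03 2.28362563e+00] 16.05 [-0.54  0.23  1.8   0.    1.11 -1.25] [-0.001 -0.006  0.001 -0.002 -0.003 -0.008]
314.4407097279548 204.8902171165995
bar ((313.2893371582031, 202.56704711914062), (67.45521545410156, 11.13922119140625), 84.61068725585938)
[array([ 449.4, -276. ,   74. ]), array([ 457., -268.,   74.]), array([ 509.8, -319.2,   74. ]), array([ 501.6, -327.9,   74. ])]
notch ((318.76898193359375, 245.2275848388672), (19.847871780395508, 32.88601303100586), 85.2363510131836) [array([ 504.2, -350.2,   35. ]), array([ 531.8, -321.6,   35. ]), array([ 551.1, -340.3,   35. ]), array([ 523. , -369.6,   35. ])] [ 528.77089496 -346.86084057   31.        ]
```

View pics/w8a.png

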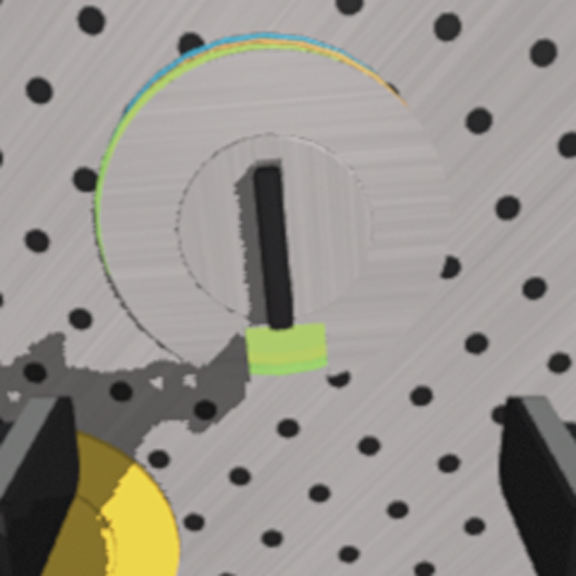

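The last allowed picture shows the steel lid with its bar centred at about crop (273,247) and the green notch below it at (287,348). The bar and notch agree on a lid yaw of −0.783 and a bar centre of (479.5, −297.8), and the bar measures 73 mm against the 74 mm given. Next I descend and grasp.

servo_tool --deltas '[{"x": 5, "y": -10, "z": -20, "rx": 0, "ry": 0, "rz": 0.04, "gripper": 1}, {"x": 9.6, "y": -20.9, "z": -50, "rx": 0, "ry": 0, "rz": 0.075, "gripper": 1}, {"x": 9.6, "y": -20.9, "z": -80, "rx": 0, "ry": 0, "rz": 0.075, "gripper": 1}, {"x": 9.6, "y": -20.9, "z": -105, "rx": 0, "ry": 0, "rz": 0.075, "gripper": 1}, {"x": 9.6, "y": -20.9, "z": -115, "rx": 0, "ry": 0, "rz": 0.075, "gripper": 1}, {"x": 9.6, "y": -20.9, "z": -115, "rx": 0, "ry": 0, "rz": 0.075, "gripper": 1}, {"x": 9.6, "y": -20.9, "z": -115, "rx": 0, "ry": 0, "rz": 0.075, "gripper": 1}]'

```text
clock: 16.75
eef_pos: [479.4, -298.6, 118.2]
tcp_rot: [3.141, 0.002, 2.359]
contact_force: [0.6, 1.2, -0.5]
opening: 1.001
grasp_force: 0.0
```

Run:
```python
from h import *
c,im=snap("w9"); s=r.sense(); print(s["eef_pos"],s["tcp_rot"],s["clock"])
u,v=w2px(c,[479.5,-297.8,74]); print(u,v)
m=((im.max(2)<60)*255).astype(np.uint8); mm=np.zeros_like(m); y0,y1,x0,x1=int(v)-90,int(v)+90,int(u)-45,int(u)+45; mm[y0:y1,x0:x1]=m[y0:y1,x0:x1]
ct=max(cv2.findContours(mm,0,1)[0],key=cv2.contourArea); rc=cv2.minAreaRect(ct); print("bar",rc)
B=np.array([px2w(c,*p,74).round(1) for p in cv2.boxPoints(rc)]); print(B.tolist(),B.mean(0))
```

```text
[ 479.57977089 -298.83319026  118.40578783] [3.14103288e+00 2.42496200e-03 2.35881273e+00] 16.8
320.3843724261667 228.99229413549443
bar ((320.1321716308594, 225.5189971923828), (103.11505126953125, 17.109460830688477), 89.20427703857422)
[[449.0, -275.8, 74.0], [456.4, -268.2, 74.0], [509.8, -319.1, 74.0], [501.5, -327.7, 74.0]] [ 479.175 -297.7     74.   ]
```

servo_tool --deltas '[{"x": -0.3, "y": 1, "z": -20, "rx": 0, "ry": 0, "rz": 0, "gripper": 1}, {"x": -0.3, "y": 1, "z": -40, "rx": 0, "ry": 0, "rz": 0, "gripper": 1}, {"x": -0.3, "y": 1, "z": -58, "rx": 0, "ry": 0, "rz": 0, "gripper": 1}, {"x": -0.3, "y": 1, "z": -68, "rx": 0, "ry": 0, "rz": 0, "gripper": 1}, {"x": -0.3, "y": 1, "z": -68, "rx": 0, "ry": 0, "rz": 0, "gripper": 0.3}, {"x": -0.3, "y": 1, "z": -68, "rx": 0, "ry": 0, "rz": 0, "gripper": -0.2}, {"x": -0.3, "y": 1, "z": -68, "rx": 0, "ry": 0, "rz": 0, "gripper": -0.5}, {"x": -0.3, "y": 1, "z": -68, "rx": 0, "ry": 0, "rz": 0, "gripper": -0.65}, {"x": -0.3, "y": 1, "z": -68, "rx": 0, "ry": 0, "rz": 0, "gripper": -0.75}, {"x": -0.3, "y": 1, "z": -68, "rx": 0, "ry": 0, "rz": 0, "gripper": -1}]' --newtons 80

```text
clock: 17.8
eef_pos: [478.6, -297.6, 49.5]
tcp_rot: [3.141, 0.001, 2.359]
contact_force: [-1.0, 1.4, 7.2]
opening: 0.121
grasp_force: 78.3
```

servo_tool --deltas '[{"x": 0, "y": 0, "z": 0, "rx": 0, "ry": 0, "rz": 0, "gripper": -1}, {"x": 0, "y": 0, "z": 0, "rx": 0, "ry": 0, "rz": 0, "gripper": -1}, {"x": 0, "y": 0, "z": 0, "rx": 0, "ry": 0, "rz": 0, "gripper": -1}, {"x": 0, "y": 0, "z": 0, "rx": 0, "ry": 0, "rz": 0, "gripper": -1}]'

```text
clock: 18.2
eef_pos: [478.6, -297.6, 49.5]
tcp_rot: [3.141, 0.001, 2.359]
contact_force: [-0.5, 0.8, 6.2]
opening: 0.125
grasp_force: 78.3
```

servo_tool --deltas '[{"x": 0, "y": 0, "z": 2, "rx": 0, "ry": 0, "rz": 0, "gripper": -1}, {"x": 0, "y": 0, "z": 8, "rx": 0, "ry": 0, "rz": 0, "gripper": -1}, {"x": 0, "y": 0, "z": 22, "rx": 0, "ry": 0, "rz": 0, "gripper": -1}, {"x": 0, "y": 0, "z": 45, "rx": 0, "ry": 0, "rz": 0, "gripper": -1}, {"x": 0, "y": 0, "z": 75, "rx": 0, "ry": 0, "rz": 0, "gripper": -1}, {"x": 0, "y": 0, "z": 110, "rx": 0, "ry": 0, "rz": 0, "gripper": -1}, {"x": 0, "y": 0, "z": 145, "rx": 0, "ry": 0, "rz": 0, "gripper": -1}, {"x": 0, "y": 0, "z": 180, "rx": 0, "ry": 0, "rz": 0, "gripper": -1}, {"x": 0, "y": 0, "z": 215, "rx": 0, "ry": 0, "rz": 0, "gripper": -1}, {"x": 0, "y": 0, "z": 240, "rx": 0, "ry": 0, "rz": 0, "gripper": -1}]'

```text
clock: 19.2
eef_pos: [478.3, -297.6, 292.4]
tcp_rot: [3.141, 0.003, 2.359]
contact_force: [0.1, -0.5, -3.1]
opening: 0.126
grasp_force: 78.2
```

servo_tool --deltas '[{"x": 0, "y": 15, "z": 0, "rx": 0, "ry": 0, "rz": 0, "gripper": -1}, {"x": 3, "y": 45, "z": 0, "rx": 0, "ry": 0, "rz": 0, "gripper": -1}, {"x": 6, "y": 80, "z": 0, "rx": 0, "ry": 0, "rz": 0, "gripper": -1}, {"x": 9, "y": 120, "z": 0, "rx": 0, "ry": 0, "rz": 0, "gripper": -1}, {"x": 12, "y": 160, "z": 0, "rx": 0, "ry": 0, "rz": 0, "gripper": -1}, {"x": 15, "y": 200, "z": 0, "rx": 0, "ry": 0, "rz": 0, "gripper": -1}, {"x": 18, "y": 240, "z": 0, "rx": 0, "ry": 0, "rz": 0, "gripper": -1}, {"x": 21, "y": 280, "z": 0, "rx": 0, "ry": 0, "rz": 0, "gripper": -1}, {"x": 24, "y": 320, "z": 0, "rx": 0, "ry": 0, "rz": 0, "gripper": -1}, {"x": 27, "y": 360, "z": 0, "rx": 0, "ry": 0, "rz": 0, "gripper": -1}]'

```text
clock: 20.2
eef_pos: [503.6, 64.7, 287.8]
tcp_rot: [-3.14, -0.001, 2.359]
contact_force: [1.7, -0.4, -3.5]
opening: 0.119
grasp_force: 78.2
```

servo_tool --deltas '[{"x": 3, "y": 38, "z": 0, "rx": 0, "ry": 0, "rz": -0.01, "gripper": -1}, {"x": 6, "y": 76, "z": 0, "rx": 0, "ry": 0, "rz": -0.02, "gripper": -1}, {"x": 9, "y": 114, "z": 0, "rx": 0, "ry": 0, "rz": -0.03, "gripper": -1}, {"x": 12, "y": 150, "z": 0, "rx": 0, "ry": 0, "rz": -0.04, "gripper": -1}, {"x": 14, "y": 185, "z": 0, "rx": 0, "ry": 0, "rz": -0.048, "gripper": -1}, {"x": 16, "y": 215, "z": 0, "rx": 0, "ry": 0, "rz": -0.048, "gripper": -1}, {"x": 17.5, "y": 232, "z": 0, "rx": 0, "ry": 0, "rz": -0.048, "gripper": -1}, {"x": 17.5, "y": 238.7, "z": 0, "rx": 0, "ry": 0, "rz": -0.048, "gripper": -1}, {"x": 17.5, "y": 238.7, "z": 0, "rx": 0, "ry": 0, "rz": -0.048, "gripper": -1}, {"x": 17.5, "y": 238.7, "z": 0, "rx": 0, "ry": 0, "rz": -0.048, "gripper": -1}]'

```text
clock: 21.2
eef_pos: [522.3, 300.1, 288.5]
tcp_rot: [-3.14, 0.0, 2.31]
contact_force: [0.1, -0.7, -3.3]
opening: 0.126
grasp_force: 78.3
```

servo_tool --deltas '[{"x": 0, "y": 0, "z": 0, "rx": 0, "ry": 0, "rz": 0, "gripper": -1}, {"x": 0, "y": 0, "z": 0, "rx": 0, "ry": 0, "rz": 0, "gripper": -1}]'

```text
clock: 21.4
eef_pos: [522.8, 300.2, 288.9]
tcp_rot: [-3.142, 0.0, 2.31]
contact_force: [-0.3, -0.1, -3.6]
opening: 0.121
grasp_force: 78.3
```

Run:
```python
from h import *
c,im=snap("w10"); s=r.sense(); print(s["eef_pos"],s["tcp_rot"],s["clock"],s["qpos"].round(2),s["contact_force"],s["qvel"].round(3))
hsv=cv2.cvtColor(im,cv2.COLOR_BGR2HSV); m=cv2.inRange(hsv,(0,130,60),(8,255,255))|cv2.inRange(hsv,(172,130,60),(180,255,255))
for ct in sorted(cv2.findContours(m,0,1)[0],key=cv2.contourArea)[-3:]: print("wrist red",cv2.boundingRect(ct),cv2.contourArea(ct))
f=np.array([.675,-.738]); g=np.array([523.4,300.8])+70.5*f; print("grip top expected px",w2px(c,[*g,194]))
# scene: notch edges of held lid and dipper grip
cs=r.camera_params("scene"); im=r.grab_frame("scene"); cv2.imwrite("pics/s10.png",im)
hsv=cv2.cvtColor(im,cv2.COLOR_BGR2HSV); m=cv2.inRange(hsv,(0,130,60),(8,255,255))|cv2.inRange(hsv,(172,130,60),(180,255,255)); u,v=map(int,w2px(cs,[*g,170])); print("scene exp grip",u,v,w2px(cs,[*g,194]),w2px(cs,[*g,142]))
for ct in cv2.findContours(m[v-25:v+25,u-20:u+20].copy(),0,1)[0]: print("scene red",np.array(cv2.boundingRect(ct))+[u-20,v-25,0,0])
```

```text
[522.83118098 300.40740175 288.92871066] [3.14150539e+00 1.36193366e-04 2.30964029e+00] 21.45 [ 0.52  0.27  1.62 -0.    1.25 -0.22] [ 0.3315985  -0.50441972 -4.47218011] [ 0.004  0.003 -0.003 -0.     0.001 -0.   ]
wrist red (0, 292, 39, 35) 490.5
grip top expected px [320.6639294  279.11739712]
scene exp grip 379 139 [379.87052617 133.08714452] [378.73921174 146.05490334]
scene red [376 133   6  14]
scene red [393 118   6   7]
scene red [398 114   1   1]
```

servo_tool --deltas '[{"x": 0.3, "y": 0.6, "z": -8, "rx": 0, "ry": 0, "rz": 0, "gripper": -1}, {"x": 0.3, "y": 0.6, "z": -24, "rx": 0, "ry": 0, "rz": 0, "gripper": -1}, {"x": 0.3, "y": 0.6, "z": -42, "rx": 0, "ry": 0, "rz": 0, "gripper": -1}, {"x": 0.3, "y": 0.6, "z": -56, "rx": 0, "ry": 0, "rz": 0, "gripper": -1}, {"x": 0.3, "y": 0.6, "z": -66, "rx": 0, "ry": 0, "rz": 0, "gripper": -1}, {"x": 0.3, "y": 0.6, "z": -73, "rx": 0, "ry": 0, "rz": 0, "gripper": -1}, {"x": 0.3, "y": 0.6, "z": -80, "rx": 0, "ry": 0, "rz": 0, "gripper": -1}, {"x": 0.3, "y": 0.6, "z": -87, "rx": 0, "ry": 0, "rz": 0, "gripper": -1}, {"x": 0.3, "y": 0.6, "z": -92, "rx": 0, "ry": 0, "rz": 0, "gripper": -1}, {"x": 0.3, "y": 0.6, "z": -92, "rx": 0, "ry": 0, "rz": 0, "gripper": -1}]'

```text
clock: 22.5
eef_pos: [522.7, 301.7, 196.1]
tcp_rot: [-3.141, -0.0, 2.311]
contact_force: [-0.5, 0.0, -4.3]
opening: 0.12
grasp_force: 78.2
```

servo_tool --deltas '[{"x": 0, "y": 0, "z": -4, "rx": 0, "ry": 0, "rz": 0, "gripper": -1}, {"x": 0, "y": 0, "z": -10, "rx": 0, "ry": 0, "rz": 0, "gripper": -1}, {"x": 0, "y": 0, "z": -16, "rx": 0, "ry": 0, "rz": 0, "gripper": -1}, {"x": 0, "y": 0, "z": -22, "rx": 0, "ry": 0, "rz": 0, "gripper": -1}, {"x": 0, "y": 0, "z": -28, "rx": 0, "ry": 0, "rz": 0, "gripper": -1}, {"x": 0, "y": 0, "z": -33, "rx": 0, "ry": 0, "rz": 0, "gripper": -1}, {"x": 0, "y": 0, "z": -36, "rx": 0, "ry": 0, "rz": 0, "gripper": -1}, {"x": 0, "y": 0, "z": -36, "rx": 0, "ry": 0, "rz": 0, "gripper": -1}]'

```text
clock: 23.3
eef_pos: [522.7, 301.7, 160.2]
tcp_rot: [-3.141, -0.0, 2.311]
contact_force: [-0.1, -0.4, -4.3]
opening: 0.123
grasp_force: 78.3
```

servo_tool --deltas '[{"x": 0.4, "y": -0.6, "z": -3, "rx": 0, "ry": 0, "rz": 0, "gripper": -1}, {"x": 0.4, "y": -0.6, "z": -6, "rx": 0, "ry": 0, "rz": 0, "gripper": -1}, {"x": 0.4, "y": -0.6, "z": -9, "rx": 0, "ry": 0, "rz": 0, "gripper": -1}, {"x": 0.4, "y": -0.6, "z": -11, "rx": 0, "ry": 0, "rz": 0, "gripper": -1}, {"x": 0.4, "y": -0.6, "z": -13, "rx": 0, "ry": 0, "rz": 0, "gripper": -1}, {"x": 0.4, "y": -0.6, "z": -14, "rx": 0, "ry": 0, "rz": 0, "gripper": -1}, {"x": 0.4, "y": -0.6, "z": -14, "rx": 0, "ry": 0, "rz": 0, "gripper": -1}]'

```text
clock: 24.0
eef_pos: [523.3, 301.2, 146.6]
tcp_rot: [-3.141, -0.0, 2.311]
contact_force: [-0.2, -0.2, -3.3]
opening: 0.119
grasp_force: 78.3
```

Run:
```python
from h import *
s=r.sense(); print(s["contact_force"],s["wrist_torque"].round(2)); im=r.grab_frame("scene"); cv2.imwrite("pics/s11.png",im)
hsv=cv2.cvtColor(im,cv2.COLOR_BGR2HSV); m=cv2.inRange(hsv,(0,130,60),(8,255,255))|cv2.inRange(hsv,(172,130,60),(180,255,255))
for ct in cv2.findContours(m[114:164,359:399].copy(),0,1)[0]: print("scene red",np.array(cv2.boundingRect(ct))+[359,114,0,0])
```

```text
[-0.22637432 -0.18713784 -3.3164671 ] [ 0.01  0.01 -0.  ]
scene red [376 132   5  15]
scene red [398 123   1   2]
scene red [393 118   6   6]
```

The dipper is unmoved and there is no contact yet. Flush is expected at a TCP height of about 144.5 mm.

servo_tool --deltas '[{"x": 0, "y": 0, "z": -0.5, "rx": 0, "ry": 0, "rz": 0, "gripper": -1}, {"x": 0, "y": 0, "z": -1, "rx": 0, "ry": 0, "rz": 0, "gripper": -1}, {"x": 0, "y": 0, "z": -1.5, "rx": 0, "ry": 0, "rz": 0, "gripper": -1}, {"x": 0, "y": 0, "z": -2, "rx": 0, "ry": 0, "rz": 0, "gripper": -1}, {"x": 0, "y": 0, "z": -2, "rx": 0, "ry": 0, "rz": 0, "gripper": -1}]'

```text
clock: 24.55
eef_pos: [523.4, 301.2, 144.7]
tcp_rot: [-3.142, 0.0, 2.311]
contact_force: [-0.7, 0.3, -3.1]
opening: 0.127
grasp_force: 78.3
```

servo_tool --deltas '[{"x": 0, "y": 0, "z": -0.4, "rx": 0, "ry": 0, "rz": 0, "gripper": -1}, {"x": 0, "y": 0, "z": -0.8, "rx": 0, "ry": 0, "rz": 0, "gripper": -1}, {"x": 0, "y": 0, "z": -0.8, "rx": 0, "ry": 0, "rz": 0, "gripper": -1}]'

```text
clock: 24.85
eef_pos: [523.4, 301.3, 144.6]
tcp_rot: [3.141, 0.0, 2.311]
contact_force: [-2.8, -1.5, 4.7]
opening: 0.122
grasp_force: 79.5
```

Contact came at the expected height, so the lid is seated on the rim. Now I release gently and retreat.

servo_tool --deltas '[{"x": 0, "y": 0, "z": 0.3, "rx": 0, "ry": 0, "rz": 0, "gripper": -0.7}, {"x": 0, "y": 0, "z": 0.3, "rx": 0, "ry": 0, "rz": 0, "gripper": -0.6}, {"x": 0, "y": 0, "z": 0.3, "rx": 0, "ry": 0, "rz": 0, "gripper": -0.4}, {"x": 0, "y": 0, "z": 0.3, "rx": 0, "ry": 0, "rz": 0, "gripper": 0}, {"x": 0, "y": 0, "z": 0.3, "rx": 0, "ry": 0, "rz": 0, "gripper": 0.4}, {"x": 0, "y": 0, "z": 0.3, "rx": 0, "ry": 0, "rz": 0, "gripper": 0.4}, {"x": 0, "y": 0, "z": 0.3, "rx": 0, "ry": 0, "rz": 0, "gripper": 0.4}]'

```text
clock: 25.55
eef_pos: [523.4, 301.2, 144.2]
tcp_rot: [-3.142, -0.0, 2.311]
contact_force: [-0.6, 0.2, 0.6]
opening: 0.696
grasp_force: 0.0
```

servo_tool --deltas '[{"x": 0, "y": 0, "z": 5, "rx": 0, "ry": 0, "rz": 0, "gripper": 0.4}, {"x": 0, "y": 0, "z": 20, "rx": 0, "ry": 0, "rz": 0, "gripper": 0.4}, {"x": 0, "y": 0, "z": 50, "rx": 0, "ry": 0, "rz": 0, "gripper": 0.4}, {"x": 0, "y": 0, "z": 90, "rx": 0, "ry": 0, "rz": 0, "gripper": 0.4}, {"x": 0, "y": 0, "z": 130, "rx": 0, "ry": 0, "rz": 0, "gripper": 0.4}, {"x": 10, "y": -20, "z": 160, "rx": 0, "ry": 0, "rz": 0, "gripper": 0.4}, {"x": 15, "y": -40, "z": 180, "rx": 0, "ry": 0, "rz": 0, "gripper": 0.4}, {"x": 15, "y": -45, "z": 185, "rx": 0, "ry": 0, "rz": 0, "gripper": 0.4}, {"x": 15, "y": -45, "z": 185, "rx": 0, "ry": 0, "rz": 0, "gripper": 0.4}, {"x": 15, "y": -45, "z": 185, "rx": 0, "ry": 0, "rz": 0, "gripper": 0.4}]'

```text
clock: 26.55
eef_pos: [537.8, 256.5, 328.6]
tcp_rot: [-3.141, -0.001, 2.31]
contact_force: [0.7, 0.5, -0.2]
opening: 0.695
grasp_force: 0.0
```

Run:
```python
from h import *
c,im=snap("w12"); s=r.sense(); print(s["eef_pos"],s["clock"],s["contact_force"])
cx=np.array([523.4,300.8]); f=np.array([.675,-.738]); n=np.array([.738,.675])
m=((im.max(2)<60)*255).astype(np.uint8); u,v=map(int,w2px(c,[*cx,169])); mm=np.zeros_like(m); mm[max(0,v-70):v+70,max(0,u-60):u+60]=m[max(0,v-70):v+70,max(0,u-60):u+60]
ct=max(cv2.findContours(mm,0,1)[0],key=cv2.contourArea); rc=cv2.minAreaRect(ct); B=np.array([px2w(c,*p,169) for p in cv2.boxPoints(rc)]).round(1); print("bar",rc,B.tolist(),B.mean(0))
hsv=cv2.cvtColor(im,cv2.COLOR_BGR2HSV); m=cv2.inRange(hsv,(0,130,60),(8,255,255))|cv2.inRange(hsv,(172,130,60),(180,255,255))
print("exp grip",[w2px(c,[*(cx+a*f+b*n),194]).round(1).tolist() for a,b in((64.5,-9),(76.5,9))])
for ct in cv2.findContours(m,0,1)[0]:
    if cv2.contourArea(ct)>60: print("red",cv2.boundingRect(ct))
# lid edge flange circle r=83 top z=134
print("lid",fitc(c,im,523.4,300.8,134,(83,),8))
cs=r.camera_params("scene"); im=r.grab_frame("scene"); cv2.imwrite("pics/s12.png",im)
hsv=cv2.cvtColor(im,cv2.COLOR_BGR2HSV); m=cv2.inRange(hsv,(0,130,60),(8,255,255))|cv2.inRange(hsv,(172,130,60),(180,255,255))
for ct in cv2.findContours(m[114:164,359:399].copy(),0,1)[0]: print("scene red",np.array(cv2.boundingRect(ct))+[359,114,0,0])
o=r.grab_frame("scene"); d=cv2.absdiff(cv2.imread("pics/scene0.png"),o).max(2)
for nme in("pot","decanter","squeezer","tongs","lid"): print(nme,[([round(x) for x in d_["box"]],round(d_["conf"],2)) for d_ in r.recognise(nme,"scene")])
```

```text
[537.62504937 256.56974399 328.14918919] 26.6 [-0.60234647 -0.49499063 -0.08128937]
bar ((340.0, 141.0), (74.0, 12.0), 90.0) [[496.2, 321.6, 169.0], [504.4, 329.1, 169.0], [553.6, 278.1, 169.0], [544.7, 270.0, 169.0]] [524.725 299.7   169.   ]
exp grip [[330.6, 212.3], [349.0, 223.9]]
red (21, 243, 50, 29)
red (330, 198, 19, 25)
lid (array([525.63032637, 299.32907177]), np.float64(82.35501861572266))
scene red [376 133   6  14]
scene red [393 118   6   6]
pot [([348, 144, 45, 37], 0.8)]
decanter [([378, 110, 13, 25], 0.66)]
squeezer []
tongs [([316, 224, 61, 52], 0.83)]
lid [([355, 129, 41, 22], 0.79), ([162, 273, 66, 47], 0.79)]
```

Run:
```python
from h import *
c,im=load("w12"); g=cv2.cvtColor(im,cv2.COLOR_BGR2GRAY).astype(int)
print("col 340 far end",[(v,g[v,338:343].mean().round()) for v in range(96,112)]); print("near end",[(v,g[v,338:343].mean().round()) for v in range(172,186)])
cx=np.array([523.4,300.8]); f=np.array([.675,-.738])
print("exp bar ends",[w2px(c,[*(cx+a*f),z]).round(1).tolist() for a,z in((-37,169),(37,169),(-37,156),(37,156))])
# lid outline: for r profile at z=134, average strongest edges by angle
gb=cv2.GaussianBlur(g.astype(np.float32),(0,0),.7)
for z in (134,130):
  row=[]
  for a in range(0,360,20):
    rr=np.arange(74,94,.5); P=np.stack([cx[0]+rr*np.cos(np.radians(a)),cx[1]+rr*np.sin(np.radians(a)),0*rr+z],1); q=np.array([w2px(c,p) for p in P],np.float32)
    L=cv2.remap(gb,q[:,0][None],q[:,1][None],1,borderValue=-1)[0]; D=abs(L[4:]-L[:-4]); D[(L[4:]<0)]=0; k=D.argmax(); row.append((a,float(rr[k]+1),int(D[k])))
  print(z,row)
```

```text
col 340 far end [(96, np.float64(178.0)), (97, np.float64(178.0)), (98, np.float64(178.0)), (99, np.float64(177.0)), (100, np.float64(178.0)), (101, np.float64(179.0)), (102, np.float64(177.0)), (103, np.float64(118.0)), (104, np.float64(48.0)), (105, np.float64(39.0)), (106, np.float64(43.0)), (107, np.float64(43.0)), (108, np.float64(44.0)), (109, np.float64(44.0)), (110, np.float64(43.0)), (111, np.float64(43.0))]
near end [(172, np.float64(40.0)), (173, np.float64(39.0)), (174, np.float64(40.0)), (175, np.float64(39.0)), (176, np.float64(39.0)), (177, np.float64(39.0)), (178, np.float64(36.0)), (179, np.float64(62.0)), (180, np.float64(107.0)), (181, np.float64(143.0)), (182, np.float64(163.0)), (183, np.float64(141.0)), (184, np.float64(94.0)), (185, np.float64(71.0))]
exp bar ends [[340.6, 100.3], [339.0, 177.8], [339.8, 100.0], [338.3, 174.7]]
134 [(0, 85.0, 2), (20, 84.5, 2), (40, 84.0, 1), (60, 83.0, 3), (80, 82.0, 11), (100, 81.5, 72), (120, 81.0, 117), (140, 87.0, 71), (160, 81.0, 9), (180, 81.0, 5), (200, 81.5, 1), (220, 82.5, 55), (240, 83.5, 50), (260, 84.5, 47), (280, 85.0, 42), (300, 89.0, 42), (320, 87.5, 17), (340, 77.5, 2)]
130 [(0, 86.5, 2), (20, 85.5, 2), (40, 85.5, 1), (60, 84.0, 4), (80, 83.0, 10), (100, 82.0, 74), (120, 81.5, 115), (140, 87.5, 72), (160, 81.5, 9), (180, 81.5, 5), (200, 81.5, 1), (220, 83.0, 55), (240, 84.0, 49), (260, 85.5, 47), (280, 86.5, 41), (300, 90.5, 44), (320, 89.0, 18), (340, 79.0, 2)]
```

The lid's edge fits an 83 mm circle at flange height (z = 134), about 2 mm off centre, which is inside the ring's 6 mm clearance. The bar lines up with the dipper's grip, the grip stands in the notch, and the pot hasn't moved. I'm handing in.

```bash
python3 -c "
from rig import r
print(r.sign_off())"
```

```text
the job is handed in; nothing more can be done
None
```

The job is handed in (no verdict shown) after about 27 s on the clock: the red-handled dipper hangs by its hook inside the pot, and the lid lies flush on the rim, about 2 mm off centre, with its notch round the handle; nothing dropped, the pot did not move, and the bystanders were not touched as far as the forces and camera checks show, though I did not re-measure the plates or squeezer.

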